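Change the backup cartridges in a dock with a zigzag lock lever

TASK

Change the backup cartridges in the desk dock: work the lock lever through its zigzag gate all the way to the released end (white dot), pull out the used cartridges with light grey handles and lay them flat in the black return tray, and slide every fresh cartridge lying on the desk fully home, handle outwards, into the bay under the plate of its own colour. Only when all that is done, bring the lever back through the gate all the way to the locked end (orange dot). Leave the other things on the desk where they are.

Things in the scene. Friction and masses are not known exactly. Their poses are not given: they have to be found in the camera images.
- dock: Beige cartridge dock, fixed. Origin: on the desk below the middle bay's mouth; x points INTO the bays, y left, z up. 3 bays, centres y = -84, 0, +84 mm, mouths at x = 0, floor = the desk (no step), 68 wide, 32 high, end stop at x = 92. Pointed pillar noses guide in from up to 7 mm off. Roof x 0 to 120, y -134 to 134, top 44 mm. Lever console at left: x -60 to 96, y 144 to 250, top 44 mm, gate plate to 52.
- keeper (a joint): Steel comb along the bay mouths (dock x -9 to -1 mm, 34 to 44 mm above the desk), driven by the lever: 0 = locked, 0.016 = free (m, to the left; gate_u / 6). A tooth 14 mm wide per bay hangs to 5 mm above the desk: locked, it stands 19 to 33 mm left of the bay's centre line and blocks the cartridge body's shoulder, in or out; free, it stands in front of the pillar. The handle passes under.
- gate_u (a joint): Lever travel along the dock's +x (m): 0 = LOCKED end (near the robot, orange dot), 0.096 = RELEASED end (far, white dot). About 2 N friction, stays where left. Zigzag slot (grey plate), 2 mm play each side: lane gate_v = 0 for gate_u 0 to 0.032; across at 0.032 to gate_v 0.030; lane gate_v = 0.030 for 0.032 to 0.064; across at 0.064 back to gate_v 0; lane gate_v = 0 for 0.064 to 0.096.
- gate_v (a joint): Lever travel along the dock's -y (to the right, towards the bays), 0 to 0.030 m, about 2 N friction; see gate_u for the zigzag.
- lever_knob (a point): Centre of the lever's dark knob: upright cylinder 26 mm across, from 75 to 126 mm above the desk (this point 101 mm), on a thin steel stem. Stays upright, moves only level: in the dock's frame it is at x = -30 mm + gate_u, y = 215 mm - gate_v.
- return_tray: Black open return tray, fixed, 215 x 160 mm outside, 22 mm high, 4 mm walls and floor. Origin: centre of its underside; x along its long side.
- cart_blue_c (a point): Centre of the fresh blue cartridge's flat body, which is dark grey, 90 (x) x 62 (y) x 20 mm, blue patch on top, flat on the desk, 0.15 to 0.31 kg; this point is 10 mm above its underside. Its blue handle, 60 (x) x 28 (y) x 26 mm, is centred 75 mm towards -x, 13 mm above the underside. The +x end goes in first; fully home this point is 46 to 47 mm inside the mouth, only the handle sticks out. May be absent.
- tag_blue: Flat blue plate 40 x 56 x 4 mm fixed on the dock's roof: the bay below it is for the blue cartridge. Origin: centre of its underside, above the bay's centre line, 20 mm behind the mouth, 44 mm above the desk; axes parallel to the dock's.
- cart_green_c (a point): Centre of the fresh green cartridge's flat body, which is dark grey, 90 (x) x 62 (y) x 20 mm, green patch on top, flat on the desk, 0.15 to 0.31 kg; this point is 10 mm above its underside. Its green handle, 60 (x) x 28 (y) x 26 mm, is centred 75 mm towards -x, 13 mm above the underside. The +x end goes in first; fully home this point is 46 to 47 mm inside the mouth, only the handle sticks out. May be absent.
- tag_green: Flat green plate 40 x 56 x 4 mm fixed on the dock's roof: the bay below it is for the green cartridge. Origin: centre of its underside, above the bay's centre line, 20 mm behind the mouth, 44 mm above the desk; axes parallel to the dock's.
- cart_red_c (a point): Centre of the fresh red cartridge's flat body, which is dark grey, 90 (x) x 62 (y) x 20 mm, red patch on top, flat on the desk, 0.15 to 0.31 kg; this point is 10 mm above its underside. Its red handle, 60 (x) x 28 (y) x 26 mm, is centred 75 mm towards -x, 13 mm above the underside. The +x end goes in first; fully home this point is 46 to 47 mm inside the mouth, only the handle sticks out. May be absent.
- tag_red: Flat red plate 40 x 56 x 4 mm fixed on the dock's roof: the bay below it is for the red cartridge. Origin: centre of its underside, above the bay's centre line, 20 mm behind the mouth, 44 mm above the desk; axes parallel to the dock's.
- old_1_c (a point): Centre of the body of the used cartridge that starts in the dock's right-hand (y = -84 mm) bay: same shape and size as the fresh ones, 0.22 kg, with a light grey handle towards its -x end (75 mm from this point), out of the bay. It starts nearly or fully home, its x along the dock's. Two of the three used cartridges are present, the other is absent.
- old_2_c (a point): Centre of the body of the used cartridge that starts in the dock's middle bay: same shape and size as the fresh ones, 0.22 kg, with a light grey handle towards its -x end (75 mm from this point), out of the bay. It starts nearly or fully home, its x along the dock's. Two of the three used cartridges are present, the other is absent.
- old_3_c (a point): Centre of the body of the used cartridge that starts in the dock's left-hand (y = +84 mm) bay: same shape and size as the fresh ones, 0.22 kg, with a light grey handle towards its -x end (75 mm from this point), out of the bay. It starts nearly or fully home, its x along the dock's. Two of the three used cartridges are present, the other is absent.
- mug: Bystander: blue mug, 76 mm wide, 90 mm high. Origin: centre of its underside.
- stapler: Bystander: dark red stapler, 130 x 34 x 42 mm. Origin: centre of its underside.
- calculator: Bystander: cream desk calculator, 130 x 85 x 20 mm. Origin: centre of its underside.
- marker: Bystander: yellow marker pen, 146 mm long, 16 mm thick, lying.
- tape_holder: Bystander: black tape dispenser, 130 x 50 x 85 mm. Origin: centre of its underside.
- glue_bottle: Bystander: white glue bottle with orange cap, 40 mm wide, 110 mm high. Origin: centre of its underside.
- note_block: Bystander: yellow block of notes, 76 x 76 x 25 mm. Origin: centre of its underside.
Things that resemble listed ones, but are neither listed nor needed, are in the scene too. Leave any yellow look-alike of the part that bears old_2_c alone.

How it is judged:
By the outcome, as a careful person would: the job done as asked, in the order asked, and still so for the second after the job is handed in, with the robot touching nothing.
Of old_1, old_2, old_3 only 2 to 2 are there at a start; the rules pass over those that are not, and their reading is None.
Of cart_blue, cart_green, cart_red only 2 to 3 are there at a start; the rules pass over those that are not, and their reading is None.
At some moment in a run one of cart_blue, cart_green, cart_red may be knocked a few centimetres aside while the robot is not near it.
Once in a run the grip may slacken for a moment while it holds something.
It also fails if it takes over 210 s, if anything falls off the work surface, if the arm or the gripper's body presses on something with over 40 N, if the wrist force passes 120 N, or if a joint passes its speed limit or range.

ROBOT

A 7-joint arm with a two-finger parallel gripper is mounted at the origin on the work surface. World frame = base frame: x ahead of the robot, y to its left, z up, the work surface at z = 0. Lengths are in m, angles in rad, forces in N, time in s.
With the tool pointing down it reaches from about 0.4 to 0.85 m from the base axis. Payload 10.4 kg.
Tool frame: the origin (TCP) lies midway between the tips of the shut fingers; the grasp point (between the pads) lies manip.pinch_z behind it (manip.pinch_z is the distance from the TCP to the grasp point, in m); z points along the fingers, y is the direction in which the jaws open and shut (so a half turn about z gives the same grasp; the last joint's range is limited). The gripper opens to 85 mm and grips with 20 to 120 N. Pads are 22 mm wide; open, the fingers measure 114 mm over their backs; the gripper's body (76 mm by 85 mm) begins 54 mm behind the grasp point. The pads swing forward as they close: fully open they stand 13 mm farther back than shut.
Start: joints at [-1.236, 0.332, -0.065, 1.46, 0.022, 1.35, -0.088], TCP at [0.219, 0.585, 0.199] pointing down, gripper open.
Joint ranges: [-2.6, 2.6], [-0.5, 2.12], [-1.47, 1.34], [0.16, 2.42], [-1.27, 4.41], [0.06, 2.06], [-2.6, 2.6]. Speed limits (rad/s): [2.22, 2.22, 2.79, 2.79, 3.14, 3.14, 3.14].

INTERFACE

Orientations are given as a unit quaternion [x, y, z, w].
In Python, from workcell import manip gives the robot as it stands.
- The arm moves only by the shell command python3 -m handwheel 'ROWS' [FORCE]. ROWS is JSON, a list that holds one entry, the list of rows, each a list of 7 numbers: the shift along the tool's x, y, z in m, then the turn, a rotation vector about the tool's x, y, z in rad, then the finger opening in m, from 0 to 0.0854. In form: [[[tx, ty, tz, ax, ay, az, claw], ...]]. A call has 1 to 8 rows; each row is the pose to reach, as a shift and turn from the pose commanded when the call began, along the tool's axes at that moment; what a row does not reach only later rows make up. A row lasts 1/8 s, in which the tool goes at most 62.5 mm and 10.7 degrees, less where a joint would pass 70% of its speed; a pose out of reach is approached as far as the arm can. A call with a gripper value outside its range is refused whole. The fingers move at their own pace and stop on an object; FORCE is the grip in N (left out, the last holds). Time passes only in rows, so rows that repeat a pose let the fingers close. It gives the time, the measured TCP pose, the force and the opening at its end, in the units of the state.
- manip.get_obs(): the state, without advancing time (a new reading comes with each control period).
- manip.camera(name): name is "scene" or "top" or "wrist"; returns the picture (384x512x3 uint8, blue, green, red); there is no depth.
- manip.calibration(name): a dict with "fx", "fy", "cx", "cy" (pixels), "view" (4x4, takes a point from world to camera coordinates); the wrist camera has in their place "tool_from_camera" (4x4, takes a point from camera to tool coordinates, whose origin is the TCP and whose axes are the flange's). Camera axes: x right, y up, looking along -z (the intrinsics and any distortion apply to the point x, -y, -z); pixel columns grow to the right and rows downward; lengths in m; the calibration is good to about 2 mm. A picture is of the moment at which its call begins: read the wrist's pose just before it. calibration takes no time and is no camera call.
- manip.hand_in(): hands the job in, once; it reports no verdict.
The state is a dict: "clock": time; "joint_pos": joint angles; "joint_velocities": joint speeds; "tau": joint torques, N m; "position": TCP position; "ee_rot": TCP orientation; "ft_force": force on the tool from outside, world axes, zero at the start; "torque": the same for the moment, N m; "grip_width": opening from 0.0 (shut) to 1.0 (fully open).
Only numpy, scipy, OpenCV 4.12 (cv2) and the standard library are available. Lean on these libraries where they do the work, as an engineer would, in place of code of your own. Each camera call takes 0.05 s, during which the arm holds its last target.

## Working session

There is one attempt and no reset: what is moved stays moved. The work goes in short steps, Python scripts to look and compute and a shell command to move; the robot and the scene stay as the last step left them, time stands still between calls to the robot, and variables do not carry over. Pictures are saved under pics/ and viewed, and the job is handed in when it is done.

```bash
ls; mkdir -p pics; python3 - <<'E'
from workcell import manip
import cv2,numpy as np
o=manip.get_obs()
print(o)
print(manip.pinch_z)
for n in("scene","top","wrist"):
    im=manip.camera(n); cv2.imwrite(f"pics/{n}0.png",im)
    print(n,manip.calibration(n))
E
```

```text
pics
{'clock': 0.0, 'joint_pos': array([-1.23560595,  0.33288172, -0.06468573,  1.46094933,  0.0216266 ,
        1.34992911, -0.08849513]), 'joint_velocities': array([ 0.00105397,  0.00033586, -0.0010873 , -0.00183948, -0.00039995,
        0.00100176, -0.00042918]), 'tau': array([-5.09312322e-04, -6.25454521e+01,  4.86475567e-02, -3.91608953e+01,
        1.61726447e-02,  9.72839567e-03,  2.18458314e-05]), 'position': array([0.21875095, 0.58500181, 0.19770598]), 'ee_rot': array([ 1.77933410e-01,  9.84042255e-01, -7.31159318e-04, -8.12752435e-05]), 'ft_force': array([-0.58434714,  0.456099  ,  0.08805424]), 'torque': array([-0.00223743,  0.02100418,  0.02700561]), 'grip_width': 1.0014822488455075}
0.0187
scene {'fx': 403.0839045725255, 'fy': 403.0839045725255, 'cx': 256.08863540646564, 'cy': 185.3761029534374, 'view': array([[-0.5510282 ,  0.83448095, -0.00307815,  0.28366461],
       [-0.69466333, -0.45665304,  0.5557975 ,  0.28961632],
       [ 0.46239678,  0.30839837,  0.83131202, -1.87810578],
       [ 0.        ,  0.        ,  0.        ,  1.        ]])}
top {'fx': 489.83117513647
[... 201 characters left out ...]
38840492e-02,  2.02169676e-01,
        -5.32261810e-01],
       [-2.02196511e-01, -5.42413196e-04,  9.79344820e-01,
        -1.45595274e+00],
       [ 0.00000000e+00,  0.00000000e+00,  0.00000000e+00,
         1.00000000e+00]])}
wrist {'fx': 285.00950214099225, 'fy': 285.00950214099225, 'cx': 252.7468178193473, 'cy': 192.67305963414378, 'tool_from_camera': array([[-1.37510787e-03,  9.61349124e-01,  2.75328841e-01,
         7.01341540e-02],
       [ 9.99999023e-01,  1.39144373e-03,  1.35994882e-04,
         8.41897381e-04],
       [-2.52366028e-04,  2.75328759e-01, -9.61350098e-01,
        -1.74271990e-01],
       [ 0.00000000e+00,  0.00000000e+00,  0.00000000e+00,
         1.00000000e+00]])}
```

View pics/top0.png

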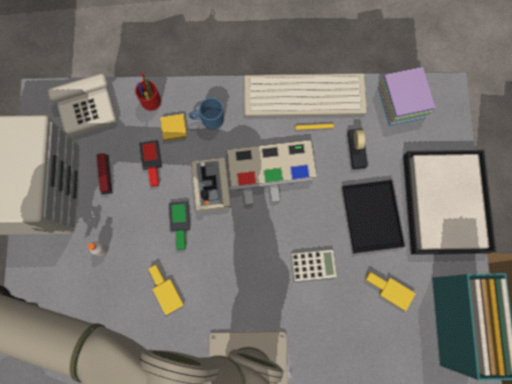

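View pics/scene0.png

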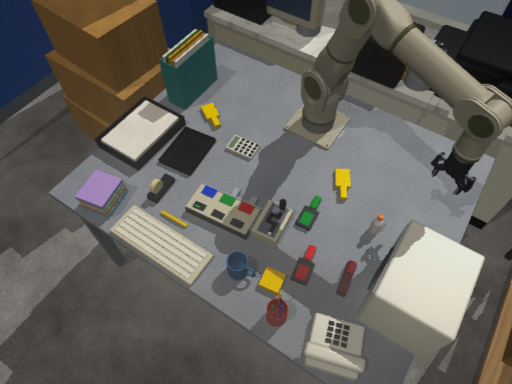

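View pics/wrist0.png

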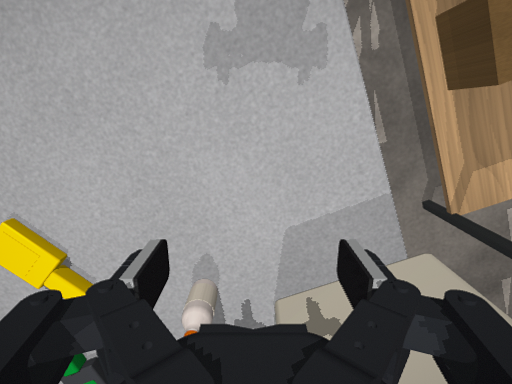

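The top view shows the dock at (271,165), the console at (210,185), and light grey handles at (248,197) and (275,193). The fresh red cartridge is at (151,160), the fresh green at (180,220) and the tray at (373,215). The yellow look-alikes are at (165,290) and (393,290). I'll enlarge this and measure.

```bash
cat > h.py <<'E'
from workcell import manip
import cv2,numpy as np
from scipy.spatial.transform import Rotation as R
def cam(n,obs=None):
    c=manip.calibration(n)
    K=np.array([[c['fx'],0,c['cx']],[0,c['fy'],c['cy']],[0,0,1.]])
    if n=='wrist':
        o=obs or manip.get_obs()
        T=np.eye(4);T[:3,:3]=R.from_quat(o['ee_rot']).as_matrix();T[:3,3]=o['position']
        W=T@c['tool_from_camera']; V=np.linalg.inv(W)
    else: V=c['view']
    return K,V
def ray(n,uv,z,obs=None,KV=None):
    K,V=KV or cam(n,obs); uv=np.atleast_2d(np.asarray(uv,float))
    d=np.c_[(uv[:,0]-K[0,2])/K[0,0],-(uv[:,1]-K[1,2])/K[1,1],-np.ones(len(uv))]
    W=np.linalg.inv(V); D=d@W[:3,:3].T; C=W[:3,3]
    t=(z-C[2])/D[:,2]
    return C+t[:,None]*D
def proj(n,P,obs=None,KV=None):
    K,V=KV or cam(n,obs);P=np.atleast_2d(P)
    p=P@V[:3,:3].T+V[:3,3]
    return np.c_[K[0,0]*p[:,0]/-p[:,2]+K[0,2],K[1,1]*p[:,1]/p[:,2]+K[1,2]]
def snap(n,name):
    o=manip.get_obs(); im=manip.camera(n); cv2.imwrite(f'pics/{name}.png',im); return im,o
E
python3 - <<'E'
from h import *
im=cv2.imread('pics/top0.png')
cv2.imwrite('pics/c1.png',cv2.resize(im[110:250,130:330],None,fx=4,fy=4,interpolation=cv2.INTER_CUBIC))
im=cv2.imread('pics/scene0.png')
cv2.imwrite('pics/c2.png',cv2.resize(im[170:300,175:365],None,fx=4,fy=4,interpolation=cv2.INTER_CUBIC))
E
```

```text
(no output)
```

View pics/c1.png

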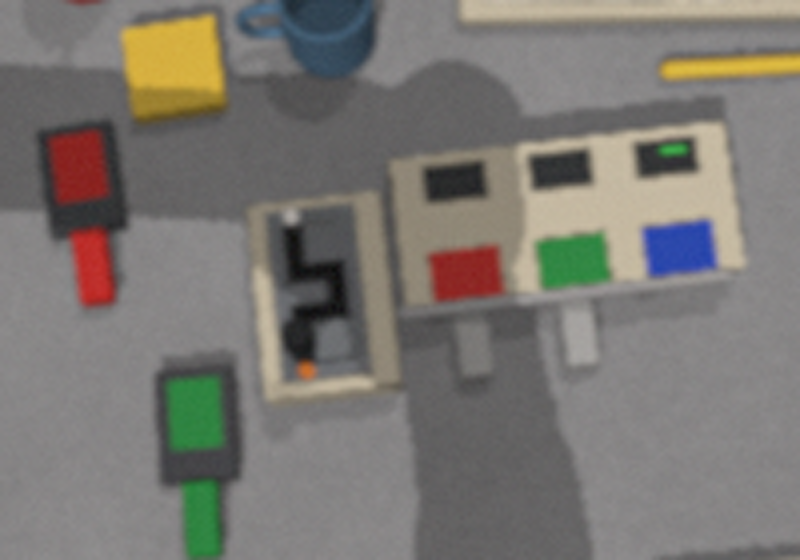

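View pics/c2.png

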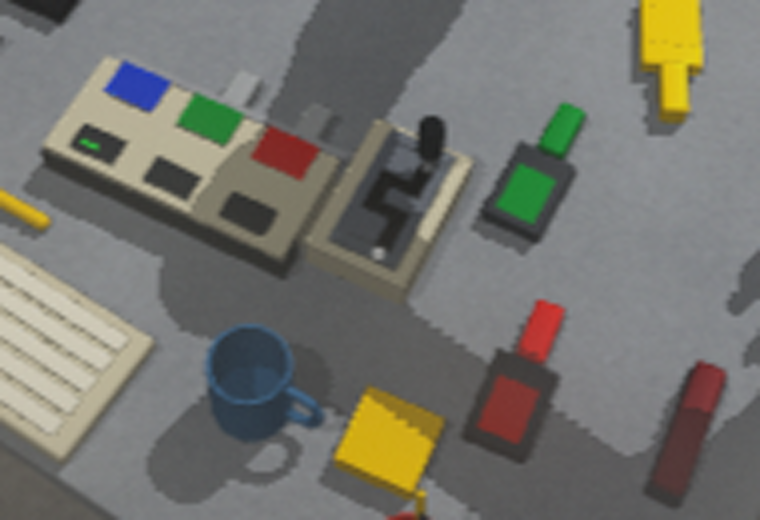

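The crops confirm the setup. The lever is at the orange end; the tags from left to right are red, green and blue. Grey-handled used cartridges are in the left and middle bays, and red and green fresh cartridges lie on the desk. I see no blue fresh cartridge so far. Next I'll measure these.

```bash
cat > meas.py <<'E'
from h import *
def comps(im,col,mina=25):
    h=cv2.cvtColor(im,cv2.COLOR_BGR2HSV)
    rng={'red':[(0,8),(172,180)],'green':[(55,75)],'blue':[(112,126)],'yellow':[(22,32)],'orange':[(9,16)]}[col]
    m=np.zeros(im.shape[:2],np.uint8)
    for a,b in rng: m|=cv2.inRange(h,(a,140,50),(b,255,255))
    n,l,s,c=cv2.connectedComponentsWithStats(m)
    return [(c[i],s[i],(l==i).astype(np.uint8)) for i in range(1,n) if s[i,4]>=mina]
E
python3 - <<'E'
from meas import *
for n in('top','scene'):
    im=cv2.imread(f'pics/{n}0.png')
    for col in('red','green','blue'):
        for c,s,m in comps(im,col): print(n,col,c.round(1),s, 'z48',ray(n,c,.048)[0,:2].round(4),'z26',ray(n,c,.026)[0,:2].round(4),'z20',ray(n,c,.020)[0,:2].round(4))
# top grey handles
t=cv2.imread('pics/top0.png')
E
```

```text
top red [143.8  85.3] [141  79   7  12  43] z48 [0.8933 0.3248] z26 [0.9032 0.3297] z20 [0.9059 0.331 ]
top red [149.4  98.1] [136  82  24  28 325] z48 [0.8488 0.3053] z26 [0.858  0.3099] z20 [0.8605 0.3112]
top red [149.2 151.3] [142 143  15  18 217] z48 [0.6705 0.3012] z26 [0.6771 0.3057] z20 [0.6789 0.307 ]
top red [102.9 172.7] [ 98 154  11  38 312] z48 [0.603  0.4443] z26 [0.6086 0.451 ] z20 [0.6101 0.4528]
top red [153.  175.9] [148 167  11  19 158] z48 [0.5905 0.2874] z26 [0.5959 0.2918] z20 [0.5974 0.2929]
top red [246.1 177.9] [238 172  17  13 188] z48 [ 0.5797 -0.0031] z26 [ 0.5849 -0.003 ] z20 [ 0.5864 -0.003 ]
top green [272.7 174.8] [265 169  16  12 149] z48 [ 0.5887 -0.0862] z26 [ 0.594  -0.0874] z20 [ 0.5955 -0.0877]
top green [178.3 213.1] [172 205  13  17 193] z48 [0.4719 0.2066] z26 [0.4755 0.2097] z20 [0.4765 0.2106]
top green [180.2 239.3] [176 230   9  19 137] z48 [0.391  0.1996] z26 [0.3934 0.2026] z20 [0.3941 0.2034]
top blue [299.5 171.6] [292 166  16  12 169] z48 [ 0.5977 -0.1701] z26 [ 0.6032 -0.1726] z20 [ 0.6047 -0.1732]
scene red [245.8 207.8] [238 202  1
[... 356 characters left out ...]
26 [0.683  0.3066] z20 [0.6806 0.3059]
scene red [273.6 304.9] [267 299  12  15  68] z48 [0.8451 0.2889] z26 [0.8389 0.2859] z20 [0.8372 0.2851]
scene green [227.2 199.2] [220 194  15  12 106] z48 [ 0.5909 -0.0863] z26 [ 0.5805 -0.0955] z20 [ 0.5777 -0.098 ]
scene green [315.1 202. ] [310 196  11  13  82] z48 [0.4116 0.2096] z26 [0.3984 0.2053] z20 [0.3948 0.2042]
scene green [306.  217.9] [299 211  15  15 127] z48 [0.4932 0.2152] z26 [0.4813 0.2109] z20 [0.478  0.2098]
scene blue [161.4   2.6] [158   0   9   8  32] z48 [-0.2898 -1.1897] z26 [-0.3144 -1.2168] z20 [-0.3211 -1.2242]
scene blue [208.9 191.1] [202 186  15  11 102] z48 [ 0.5999 -0.1699] z26 [ 0.5898 -0.1803] z20 [ 0.587  -0.1832]
```

```bash
python3 - <<'E'
from h import *
B=np.array([.5988,-.170]);Rd=np.array([.5812,-.003]);G=np.array([.5898,-.0862])
y=(Rd-B);th=np.arctan2(-y[0],y[1]);x=np.array([np.cos(th),np.sin(th)]);y=np.array([-x[1],x[0]])
O=((B+Rd+G)/3)-.02*x; print('th',th,'O',O, np.linalg.norm(Rd-B))
k=O-.03*x+.215*y; print('knob',k)
for n in('top','scene'):
    print(n,proj(n,[[*k,.126],[*k,.101],[*k,.075]]).round(1))
t=cv2.imread('pics/top0.png')
# tray
g=cv2.cvtColor(t,cv2.COLOR_BGR2GRAY)
m=(g<45).astype(np.uint8);m[:, :330]=0;m[:,410:]=0;m[:172]=0;m[260:]=0
n,l,s,c=cv2.connectedComponentsWithStats(m);i=1+np.argmax(s[1:,4]);print(s[i],c[i])
cn=max(cv2.findContours((l==i).astype(np.uint8),0,2)[0],key=cv2.contourArea)
p=ray('top',cn[:,0,:],.018)[:,:2]
r=cv2.minAreaRect((p*1000).astype(np.float32));print('tray',r); print(cv2.boxPoints(r))
E
```

```text
th 0.10500161923579038 O [ 0.57004349 -0.08849618] 0.16792486415060753
knob [0.51767483 0.12217543]
top [[203.6 193. ]
 [204.3 194.7]
 [205.1 196.3]]
scene [[283.  200.4]
 [282.7 203.9]
 [282.3 207.4]]
[ 343  181   61   71 3325] [372.52090226 216.05533835]
tray ((460.800537109375, -396.19482421875), (210.0226287841797, 156.99200439453125), 6.464437007904053)
[[ 347.61932 -330.02075]
 [ 365.2945  -486.0146 ]
 [ 573.98175 -462.3689 ]
 [ 556.3066  -306.37506]]
```

```bash
cat >> h.py <<'E'
TH=.105; O=np.array([.57004,-.08850]); X=np.array([np.cos(TH),np.sin(TH)]); Y=np.array([-X[1],X[0]])
def dock(x,y): return O+x*X+y*Y
def indock(p): d=np.asarray(p)[:2]-O; return np.array([d@X,d@Y])
def go(w,z,yaw=TH):
    o=manip.get_obs(); r=R.from_quat(o['ee_rot'])
    tgt=R.from_matrix(np.c_[[-np.cos(yaw),-np.sin(yaw),0],[-np.sin(yaw),np.cos(yaw),0],[0,0,-1]])
    d=r.inv().apply(np.r_[w,z]-o['position']); a=(r.inv()*tgt).as_rotvec()
    print('shift',d.round(4),'turn',a.round(4),'dist',np.linalg.norm(d).round(3),'dock',indock(o['position']).round(4),'z',o['position'][2].round(4),'clk',o['clock'])
E
python3 -c "
from h import *
go(dock(-.03,.215),.165)"
```

```text
shift [-0.4421 -0.3289  0.0333] turn [-1.100e-03 -2.000e-04 -4.628e-01] dist 0.552 dock [-0.2787  0.7067] z 0.1979 clk 0.15
```

```bash
python3 -m handwheel '[[[-0.06,-0.04,0,0,0,-0.1,0.08],[-0.11,-0.08,0,0,0,-0.2,0.08],[-0.16,-0.12,0,0,0,-0.3,0.08],[-0.22,-0.16,0,0,0,-0.4,0.08],[-0.27,-0.2,0,0,0,-0.463,0.08],[-0.32,-0.24,0,0,0,-0.463,0.08],[-0.36,-0.27,0,0,0,-0.463,0.08],[-0.4,-0.3,0,0,0,-0.463,0.08]]]' 40; python3 -c "
from h import *
go(dock(-.03,.215),.165)"
```

```text
clock: 1.15
position: [0.489, 0.1627, 0.1986]
ee_rot: [-0.053, 0.999, 0.0, 0.0]
ft_force: [0.7, 1.6, -1.0]
grip_width: 0.938
shift [-0.0242 -0.0433  0.0336] turn [0.0003 0.0002 0.0004] dist 0.06 dock [-0.0542  0.2583] z 0.1986 clk 1.15
```

```bash
python3 -m handwheel '[[[-0.012,-0.022,0.015,0,0,0,0.07],[-0.024,-0.043,0.033,0,0,0,0.07],[-0.024,-0.043,0.033,0,0,0,0.07],[-0.024,-0.043,0.033,0,0,0,0.07]]]'; python3 -c "
from h import *
snap('wrist','w1');snap('top','t1');snap('scene','s1')
go(dock(-.03,.215),.083)
im=cv2.imread('pics/w1.png');print(proj('wrist',[[*dock(-.03,.215),.126],[*dock(-.03,.215),.101]]))"
```

```text
clock: 1.65
position: [0.5164, 0.1252, 0.1658]
ee_rot: [-0.053, 0.999, 0.0, -0.0]
ft_force: [-0.9, -0.8, -0.5]
grip_width: 0.818
shift [-0.0006 -0.0034  0.0831] turn [0.0007 0.0008 0.0018] dist 0.083 dock [-0.0307  0.2184] z 0.1661 clk 1.8
[[247.42428293 203.55940774]
 [247.89303114 194.6188868 ]]
```

View pics/w1.png

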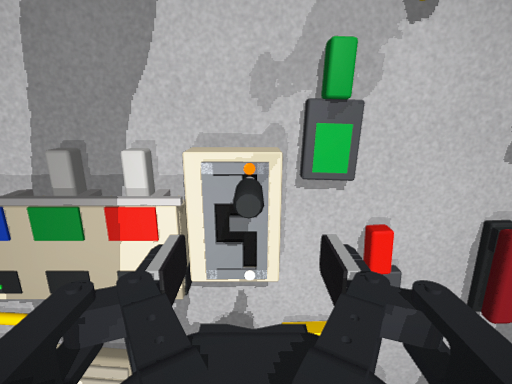

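View pics/t1.png

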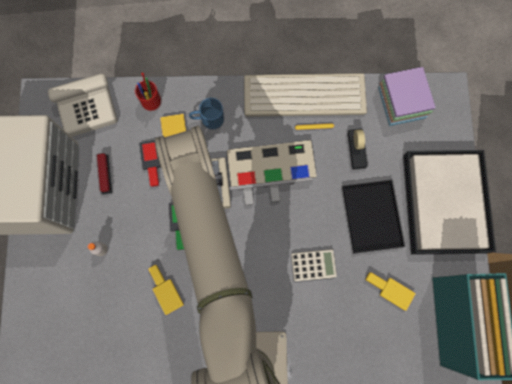

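View pics/s1.png

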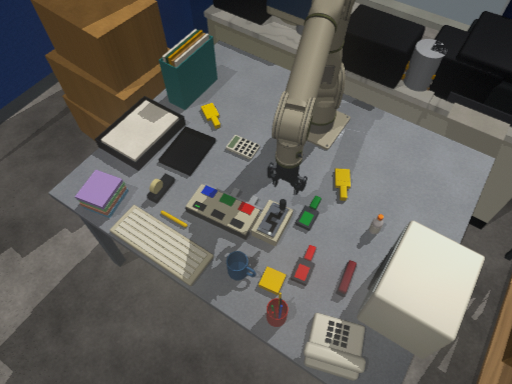

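The wrist view has the knob's top at (248,205), against a prediction of (247,204). Top and scene views show no blue fresh cartridge. Next I descend onto the knob.

```bash
python3 -m handwheel '[[[0,-0.002,0.02,0,0,0,0.06],[0,-0.003,0.05,0,0,0,0.06],[0,-0.003,0.083,0,0,0,0.06],[0,-0.003,0.083,0,0,0,0.06],[0,-0.003,0.083,0,0,0,0.06]]]'; python3 -c "
from h import *
go(dock(-.03,.215),.083)"
```

```text
clock: 2.42
position: [0.5177, 0.1219, 0.084]
ee_rot: [-0.053, 0.999, 0.0, 0.001]
ft_force: [0.1, 0.2, 0.5]
grip_width: 0.704
shift [0.     0.0003 0.001 ] turn [0.0006 0.0016 0.0007] dist 0.001 dock [-0.03    0.2147] z 0.084 clk 2.425
```

Now I close on the knob.

```bash
python3 -m handwheel '[[[0,0,0,0,0,0,0.02],[0,0,0,0,0,0,0.02],[0,0,0,0,0,0,0.02],[0,0,0,0,0,0,0.02]]]' 40; python3 -c "
from h import *
go(dock(-.03+.032,.215),.083)"
```

```text
clock: 2.92
position: [0.5178, 0.1216, 0.0837]
ee_rot: [-0.053, 0.999, 0.0, 0.001]
ft_force: [-0.5, 0.2, 5.8]
grip_width: 0.265
shift [-0.0319  0.0006  0.0008] turn [0.0007 0.0019 0.0002] dist 0.032 dock [-0.0299  0.2144] z 0.0837 clk 2.925
```

```bash
python3 -m handwheel '[[[-0.008,0,0,0,0,0,0.02],[-0.016,0,0,0,0,0,0.02],[-0.024,0,0,0,0,0,0.02],[-0.032,0,0,0,0,0,0.02],[-0.032,0,0,0,0,0,0.02],[-0.032,0,0,0,0,0,0.02]]]'; python3 -c "
from h import *
go(dock(-.03+.032,.215-.03),.083);snap('wrist','w2')"
```

```text
clock: 3.68
position: [0.5498, 0.125, 0.0838]
ee_rot: [-0.053, 0.999, 0.0, 0.001]
ft_force: [0.1, -1.3, 6.1]
grip_width: 0.263
shift [ 0.0002 -0.0294  0.0008] turn [0.0007 0.002  0.0002] dist 0.029 dock [0.0022 0.2144] z 0.0838 clk 3.675
```

View pics/w2.png

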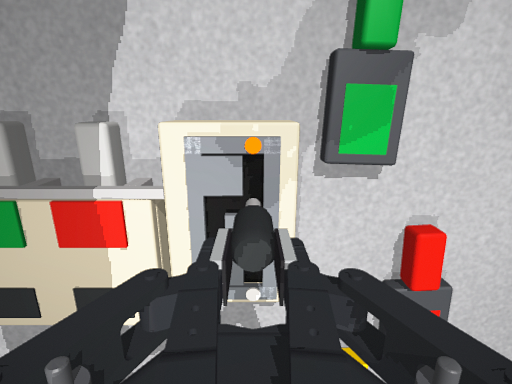

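The knob is gripped and has moved along the first lane, with its stem now past (253,203). The lever is at u = 0.032, so I cross to v = 0.030.

```bash
python3 -m handwheel '[[[0,-0.008,0,0,0,0,0.02],[0,-0.016,0,0,0,0,0.02],[0,-0.024,0,0,0,0,0.02],[0,-0.03,0,0,0,0,0.02],[0,-0.03,0,0,0,0,0.02],[0,-0.03,0,0,0,0,0.02]]]'; python3 -c "
from h import *
go(dock(-.03+.064,.215-.03),.083)"
```

```text
clock: 4.47
position: [0.553, 0.095, 0.0837]
ee_rot: [-0.052, 0.999, 0.0, 0.001]
ft_force: [-0.5, -0.7, 7.2]
grip_width: 0.268
shift [-0.0318  0.0008  0.0008] turn [0.0004 0.0022 0.    ] dist 0.032 dock [0.0022 0.1842] z 0.0837 clk 4.475
```

```bash
python3 -m handwheel '[[[-0.008,0,0,0,0,0,0.02],[-0.016,0,0,0,0,0,0.02],[-0.024,0,0,0,0,0,0.02],[-0.032,0,0,0,0,0,0.02],[-0.032,0,0,0,0,0,0.02],[-0.032,0,0,0,0,0,0.02]]]'; python3 -c "
from h import *
go(dock(-.03+.064,.215),.083)"
```

```text
clock: 5.22
position: [0.5848, 0.0983, 0.0837]
ee_rot: [-0.052, 0.999, 0.0, 0.001]
ft_force: [-0.5, 0.1, 7.1]
grip_width: 0.267
shift [0.0002 0.0308 0.0007] turn [0.0003 0.002  0.    ] dist 0.031 dock [0.0342 0.1842] z 0.0837 clk 5.225
```

```bash
python3 -m handwheel '[[[0,0.008,0,0,0,0,0.02],[0,0.016,0,0,0,0,0.02],[0,0.024,0,0,0,0,0.02],[0,0.03,0,0,0,0,0.02],[0,0.03,0,0,0,0,0.02],[0,0.03,0,0,0,0,0.02]]]'; python3 -c "
from h import *
go(dock(-.03+.096,.215),.083)"
```

```text
clock: 5.98
position: [0.5816, 0.1283, 0.0838]
ee_rot: [-0.053, 0.999, 0.0, 0.001]
ft_force: [0.1, -0.9, 6.9]
grip_width: 0.264
shift [-0.0318  0.0006  0.0008] turn [0.0004 0.0021 0.0003] dist 0.032 dock [0.0342 0.2144] z 0.0838 clk 5.975
```

```bash
python3 -m handwheel '[[[-0.008,0,0,0,0,0,0.02],[-0.016,0,0,0,0,0,0.02],[-0.024,0,0,0,0,0,0.02],[-0.032,0,0,0,0,0,0.02],[-0.034,0,0,0,0,0,0.02],[-0.034,0,0,0,0,0,0.02],[-0.034,0,0,0,0,0,0.02]]]'; python3 -c "
from h import *
go(dock(-.03+.096,.215),.083)"
```

```text
clock: 6.85
position: [0.6132, 0.1317, 0.0836]
ee_rot: [-0.053, 0.999, 0.0, -0.001]
ft_force: [-10.8, -1.1, 14.5]
grip_width: 0.269
shift [-0.      0.0005  0.0006] turn [ 0.0006 -0.0027  0.0003] dist 0.001 dock [0.066  0.2145] z 0.0836 clk 6.85
```

The lever is at u = 0.096 against the end stop. I release, lift and go above the left grey handle.

```bash
python3 -m handwheel '[[[0,0,0,0,0,0,0.06],[0,0,0,0,0,0,0.06],[0,0,0,0,0,0,0.06],[0,0,-0.04,0,0,0,0.06],[0,0,-0.09,0,0,0,0.06],[0.05,-0.04,-0.09,0,0,0,0.06],[0.1,-0.08,-0.09,0,0,0,0.06],[0.105,-0.13,-0.09,0,0,0,0.06]]]'; python3 -c "
from h import *
import time
snap('wrist','w3');print(proj('wrist',[[*dock(-.03,y),.026] for y in(.084,0)]));go(dock(-.039,.084),.003);
snap('top','t3')
for n in('w3',):
  pass"
```

```text
clock: 7.85
position: [0.5213, -0.0091, 0.1725]
ee_rot: [-0.054, 0.999, 0.001, -0.0]
ft_force: [1.3, 0.2, 0.2]
grip_width: 0.704
[[259.85737115 182.53796608]
 [187.56475575 183.1026587 ]]
shift [-0.0011  0.0091  0.1701] turn [-0.0017  0.0007 -0.0069] dist 0.17 dock [-0.0403  0.0752] z 0.1731 clk 7.9
```

View pics/w3.png

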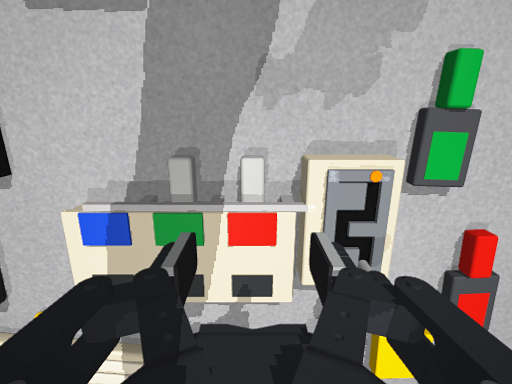

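The grey handles are at (252,178) and (181,178), close to the predicted positions, but the arm was still settling. I'll centre over the left one and look again.

```bash
python3 -m handwheel '[[[0,0.009,0.03,0,0,-0.007,0.06],[0,0.009,0.06,0,0,-0.007,0.06],[0,0.009,0.07,0,0,-0.007,0.06],[0,0.009,0.07,0,0,-0.007,0.06],[0,0.009,0.07,0,0,-0.007,0.06]]]'; cat > meas2.py <<'E'
from meas import *
def handles(im,obs,zt=.026,mode='grey',box=None):
    h=cv2.cvtColor(im,cv2.COLOR_BGR2HSV)
E
python3 -c "
from h import *
snap('wrist','w4');print(proj('wrist',[[*dock(-.029,y),.026] for y in(.084,0)]));
for uv in proj('wrist',[[*dock(x,y),.026] for y in(.084,0) for x in(-.059,)]): print(uv)
go(dock(-.039,.084),.003);"
```

```text
clock: 8.57
position: [0.5236, 0.0003, 0.1036]
ee_rot: [-0.056, 0.998, 0.0, 0.001]
ft_force: [-0.3, -0.7, 0.8]
grip_width: 0.707
[[241.84719836 198.06918205]
 [150.90721092 197.5998873 ]]
[241.68356798 166.05283387]
[147.77596637 165.54096577]
shift [ 0.0024 -0.0092  0.1006] turn [0.0002 0.0018 0.0071] dist 0.101 dock [-0.0368  0.0932] z 0.1036 clk 8.625
```

View pics/w4.png

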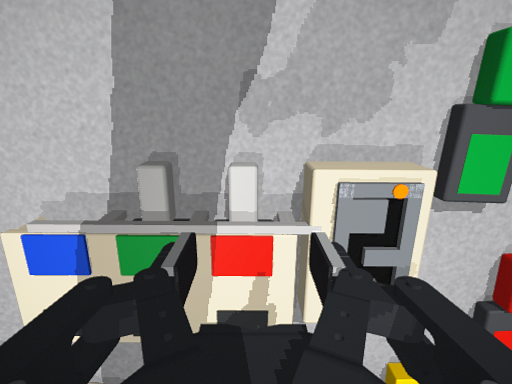

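The handle's outer end is at (243,167), against a prediction of (242,166), so that cartridge is home. I descend on it.

```bash
python3 -m handwheel '[[[0.002,-0.009,0,0,0,0.007,0.06],[0.002,-0.009,0.03,0,0,0.007,0.06],[0.002,-0.009,0.06,0,0,0.007,0.06],[0.002,-0.009,0.085,0,0,0.007,0.06],[0.002,-0.009,0.098,0,0,0.007,0.06],[0.002,-0.009,0.099,0,0,0.007,0.06],[0.002,-0.009,0.099,0,0,0.007,0.06]]]'; python3 -c "
from h import *
go(dock(-.039,.084),.004)"
```

```text
clock: 9.5
position: [0.5225, -0.009, 0.0044]
ee_rot: [-0.052, 0.999, 0.0, 0.001]
ft_force: [0.1, -0.5, 0.3]
grip_width: 0.699
shift [ 0.0001 -0.      0.0004] turn [0.0001 0.0014 0.    ] dist 0.0 dock [-0.0389  0.084 ] z 0.0044 clk 9.5
```

```bash
python3 -m handwheel '[[[0,0,0,0,0,0,0.015],[0,0,0,0,0,0,0.015],[0,0,0,0,0,0,0.015],[0,0,0,0,0,0,0.015],[0.004,0,0,0,0,0,0.015],[0.012,0,0,0,0,0,0.015],[0.02,0,0,0,0,0,0.015],[0.02,0,0,0,0,0,0.015]]]' 90
```

```text
clock: 10.5
position: [0.5012, -0.0111, 0.0035]
ee_rot: [-0.052, 0.999, 0.0, -0.0]
ft_force: [-0.3, -0.2, 0.9]
grip_width: 0.181
```

The opening of 0.181 looks small for a 28 mm handle, so I'll look.

```bash
python3 -c "
from h import *
snap('wrist','w5');snap('scene','s5');print(manip.get_obs()['grip_width'])
cv2.imwrite('pics/s5c.png',cv2.resize(cv2.imread('pics/s5.png')[120:260,180:350],None,fx=4,fy=4))"
```

```text
0.17513481466535427
```

View pics/w5.png

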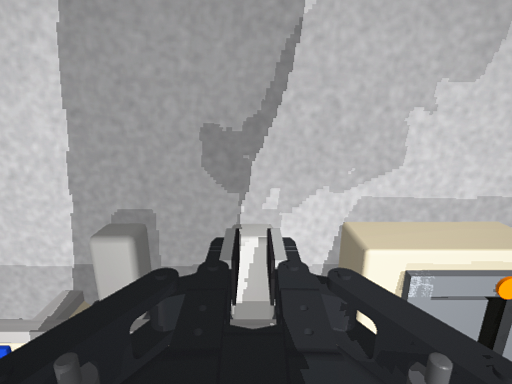

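View pics/s5c.png

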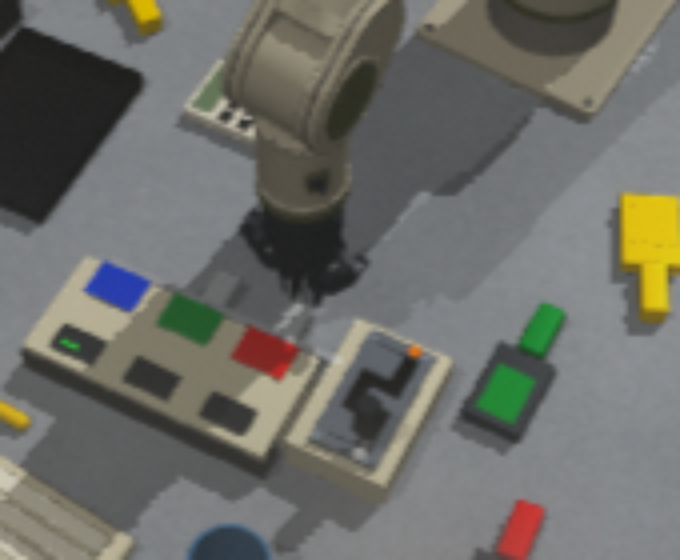

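```bash
python3 -c "
from h import *
print('home end L',proj('wrist',[[*dock(-.059,.084),.026]]),'moved',proj('wrist',[[*dock(-.079,.084),.026]]),'mid home',proj('wrist',[[*dock(-.059,.0),.026]]))
print(manip.get_obs()['ft_force']); go(dock(-.06,.084),.004)
im=cv2.imread('pics/w5.png');cv2.imwrite('pics/w5c.png',cv2.resize(im[200:350,60:360],None,fx=2.6,fy=2.6))"
```

```text
home end L [[250.97656073 236.97427017]] moved [[250.87519913 204.23738287]] mid home [[106.18638603 237.19072569]]
[-0.32525333  0.57769534  0.01041238]
shift [ 0.0005 -0.0003 -0.0004] turn [0.0002 0.0004 0.0002] dist 0.001 dock [-0.0595  0.0843] z 0.0036 clk 10.6
```

View pics/w5c.png

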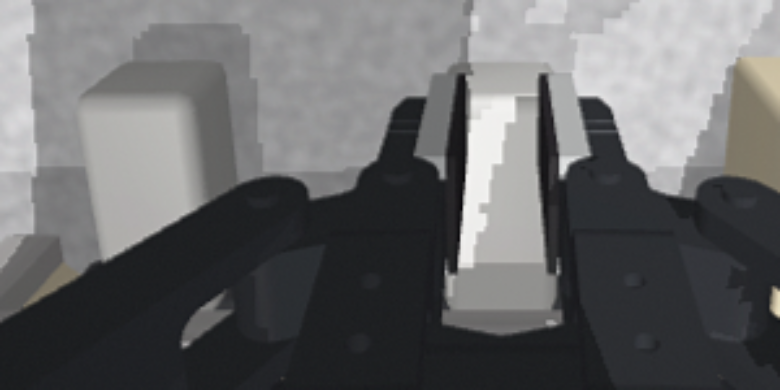

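The handle's end is still at the home row (236), so the grip slipped. That could be the grip slackening, since the pads moved 20 mm with no force. I reopen, move back in and check the width before pulling.

```bash
python3 -m handwheel '[[[0,0,0,0,0,0,0.05],[0,0,0,0,0,0,0.05],[0,0,0,0,0,0,0.05],[-0.01,0,-0.001,0,0,0,0.05],[-0.021,0,-0.001,0,0,0,0.05],[-0.024,0,-0.001,0,0,0,0.05],[-0.024,0,-0.001,0,0,0,0.05],[-0.024,0,-0.001,0,0,0,0.05]]]' ; python3 -c "
from h import *
snap('wrist','w6')
go(dock(-.039,.084),.004)"; python3 -m handwheel '[[[0,0,0,0,0,0,0.02],[0,0,0,0,0,0,0.02],[0,0,0,0,0,0,0.02],[0,0,0,0,0,0,0.02],[0,0,0,0,0,0,0.02]]]' 60; python3 -c "
from h import *
snap('wrist','w7')"
```

```text
clock: 11.6
position: [0.5255, -0.0086, 0.0044]
ee_rot: [-0.053, 0.999, 0.0, -0.0]
ft_force: [-0.2, 0.6, 0.6]
grip_width: 0.586
shift [ 0.0031 -0.0002  0.0004] turn [ 0.0001 -0.0002  0.0002] dist 0.003 dock [-0.0359  0.0842] z 0.0044 clk 11.65
clock: 12.28
position: [0.5258, -0.0085, 0.0045]
ee_rot: [-0.053, 0.999, 0.0, 0.0]
ft_force: [-0.3, 0.3, 0.2]
grip_width: 0.236
```

View pics/w6.png

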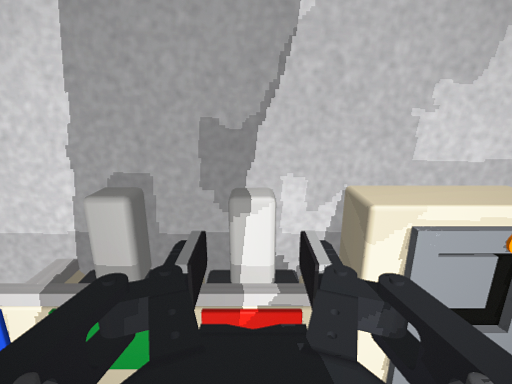

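View pics/w7.png

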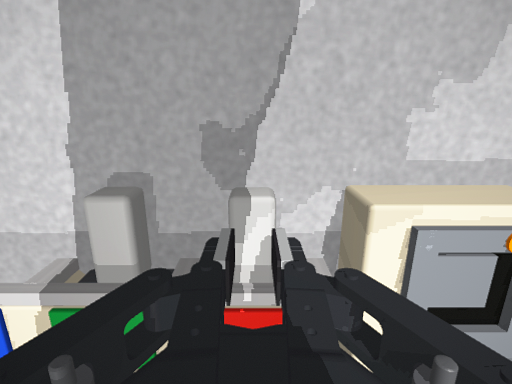

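```bash
python3 -m handwheel '[[[0,0,0,0,0,0,0.0],[0,0,0,0,0,0,0.0],[0,0,0,0,0,0,0.0],[0,0,0,0,0,0,0.0],[0,0,0,0,0,0,0.0]]]' 60; python3 -c "
from h import *
snap('wrist','w8')"
```

```text
clock: 12.95
position: [0.5258, -0.0085, 0.0045]
ee_rot: [-0.053, 0.999, 0.0, -0.0]
ft_force: [0.1, -0.7, -0.2]
grip_width: -0.001
```

View pics/w8.png

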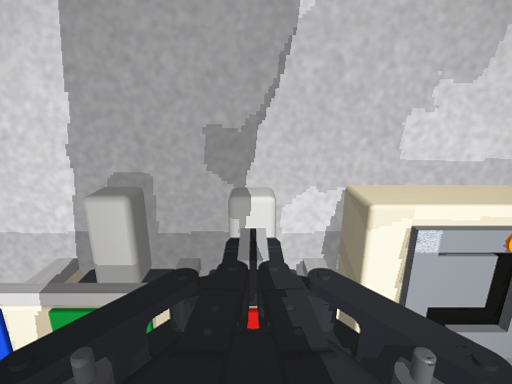

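```bash
python3 -c "
from h import *
o=manip.get_obs()
print('wrist tcp',proj('wrist',[o['position']]), 'handle top edges',proj('wrist',[[*dock(-.036,.084+s*.014),.026] for s in(-1,1)]))
im,_=snap('scene','s8'); p=proj('scene',[o['position'],[*dock(-.059,.084),.026]]);print(p)
c=p[0].astype(int);cv2.imwrite('pics/s8c.png',cv2.resize(im[c[1]-40:c[1]+30,c[0]-40:c[0]+50],None,fx=8,fy=8))"
```

```text
wrist tcp [[251.58005651 221.73327331]] handle top edges [[226.99596444 234.96757044]
 [275.08468554 234.89839972]]
[[252.85088035 202.46928132]
 [255.43428025 195.27119511]]
```

View pics/s8c.png

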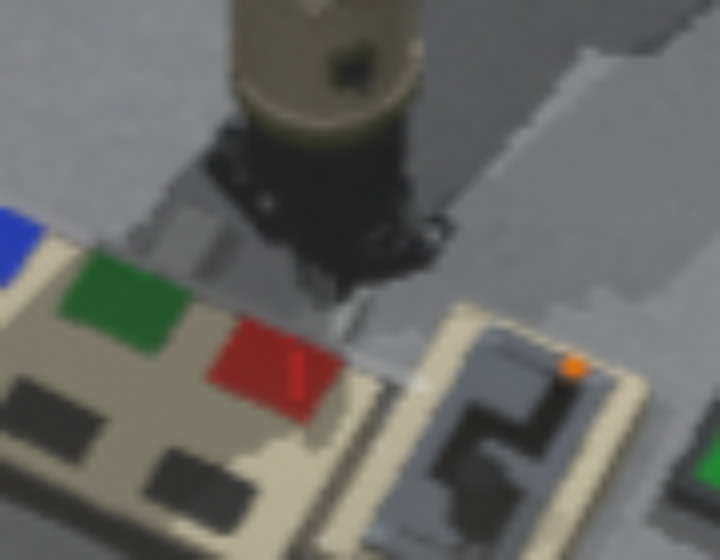

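The jaws shut completely, so the pads seem to be above the handle even though the TCP reads 4 mm. I'll check the tool's true height.

```bash
python3 -c "
from meas import *
obs={'position':np.array([.5164,.1252,.1658]),'ee_rot':np.array([-.053,.9986,0,0])}
im=cv2.imread('pics/w1.png')
for col in('red','green','orange'):
  for c,s,m in comps(im,col): print(col,c.round(1),s)
for n,p in(('redtag',[*dock(.02,.084),.048]),('greentag',[*dock(.02,0),.048])): print(n,proj('wrist',[p],obs))
for dz in (0,.01,.02,.03):
  o2=dict(obs);o2['position']=obs['position']+[0,0,dz]
  a=proj('wrist',[[*dock(.02,.084),.048],[*dock(.02,0),.048]],o2);print(dz,a[0]-a[1],a[0])
print(manip.get_obs()['position'],manip.get_obs()['joint_pos'])
"
```

```text
red [131.3 223.4] [ 104  207   55   34 1727]
red [378.5 248.2] [ 364  225   30   50 1274]
red [499.8 281.8] [ 482  229   30   95 2055]
green [339.1  67.2] [ 322   36   36   63 1843]
green [331.6 147.4] [ 312  123   41   50 1762]
green [ 55.8 223.4] [  27  207   58   34 1728]
redtag [[130.19086603 225.01715323]]
greentag [[ 53.89103885 225.06519616]]
0 [ 7.62998272e+01 -4.80429330e-02] [130.19086603 225.01715323]
0.01 [ 7.40317804e+01 -4.59802830e-02] [133.82467997 221.62860357]
0.02 [ 7.18946786e+01 -4.40722705e-02] [137.24879604 218.43559823]
0.03 [ 6.98774999e+01 -4.23029728e-02] [140.48085686 215.42168537]
[ 0.52583386 -0.00845606  0.00450609] [-0.39097663  0.32814976  0.36761026  1.94083313 -0.14871446  0.89846877
  1.72769666]
```

```bash
python3 -c "
from h import *
a=proj('wrist',[[*dock(-.059,y),.026] for y in(.084+.014,.084-.014,.014,-.014)]);print(a)
b=proj('wrist',[[*dock(-.059,y),.026] for y in(.144,)]);print(b)
a=proj('wrist',[[*dock(-.060,.144),.044]]);print('console corner',a)
im=cv2.imread('pics/w8.png');cv2.imwrite('pics/w8c.png',cv2.resize(im[160:340,70:370],None,fx=2.6,fy=2.6,interpolation=cv2.INTER_CUBIC))"
```

```text
[[275.94392878 197.00984368]
 [225.95142993 197.07716399]
 [125.93543889 197.21184634]
 [ 75.91194029 197.27920839]]
[[358.05204536 196.89927621]]
console corner [[371.11136646 205.44690619]]
```

View pics/w8c.png

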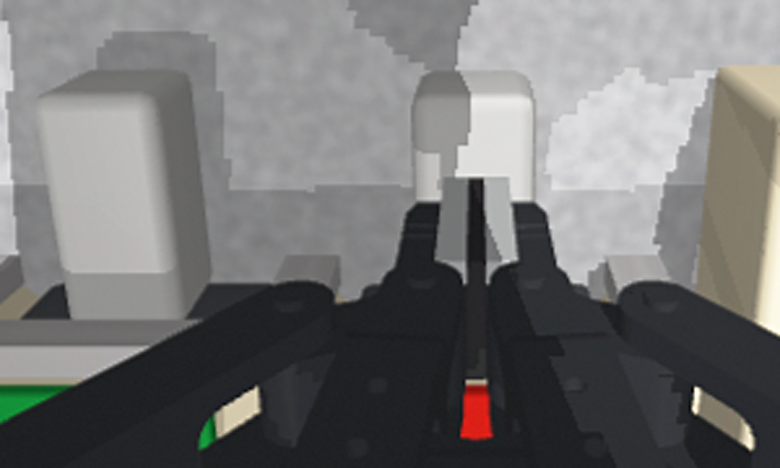

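```bash
python3 -c "
from h import *
c=manip.calibration('wrist');Kk,_=cam('wrist');V=np.linalg.inv(c['tool_from_camera'])
for p in [(0,0,0),(.011,0,0),(.011,0,-.01),(.011,0,-.02),(.011,0,-.03),(.011,.035,-.013),(0,.035,-.013),(.011,.035,-.03)]:
  print(p,proj('wrist',[p],KV=(Kk,V)).round(1))
print(manip.get_obs()['tau'])"

```

```text
(0, 0, 0) [[251.6 221.7]]
(0.011, 0, 0) [[251.5 205.8]]
(0.011, 0, -0.01) [[251.5 211. ]]
(0.011, 0, -0.02) [[251.4 216.9]]
(0.011, 0, -0.03) [[251.4 223.5]]
(0.011, 0.035, -0.013) [[309.7 212.6]]
(0, 0.035, -0.013) [[308.8 229.6]]
(0.011, 0.035, -0.03) [[315.8 223.4]]
[ 2.23683132e-04 -5.04324138e+01  5.16119063e+00 -3.10726976e+01
  1.32930497e-02  1.77769623e-03 -6.45414048e-05]
```

```bash
python3 -m handwheel '[[[0,0,-0.02,0,0,0,0.0],[0,0,-0.06,0,0,0,0.0],[0,0,-0.1,0,0,0,0.0],[0,0,-0.1,0,0,0,0.0],[0,0,-0.1,0,0,0,0.0]]]'; python3 -c "
from h import *
im,o=snap('wrist','w9');print(o['position'])
im,o=snap('scene','s9');p=proj('scene',[o['position']]);print(p);c=p[0].astype(int);cv2.imwrite('pics/s9c.png',cv2.resize(im[c[1]-40:c[1]+30,c[0]-40:c[0]+50],None,fx=8,fy=8))"
```

```text
clock: 13.68
position: [0.5255, -0.0084, 0.1039]
ee_rot: [-0.053, 0.999, 0.0, -0.0]
ft_force: [0.0, 1.2, -0.7]
grip_width: -0.0
[ 0.52545334 -0.00840781  0.10394933]
[[252.69700346 188.95595836]]
```

View pics/w9.png

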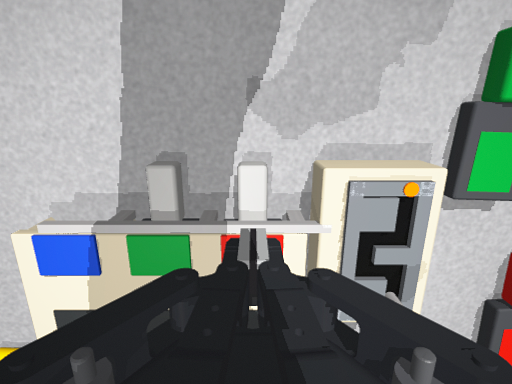

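View pics/s9c.png

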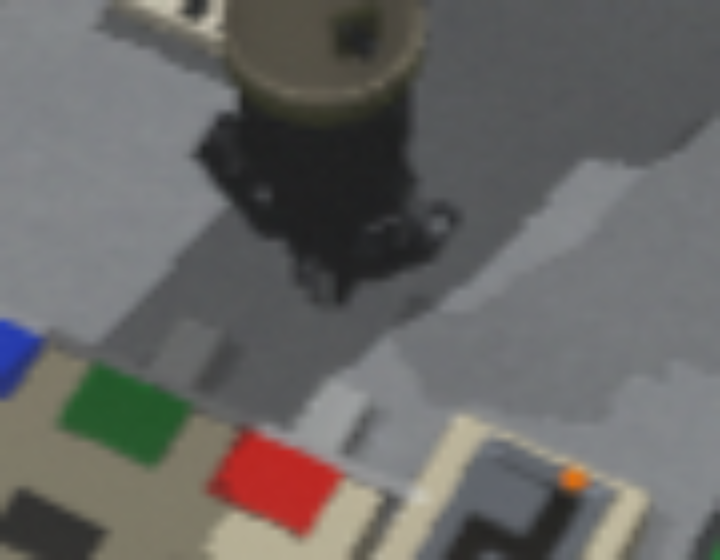

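In free air the shut fingertips show about 3 px above the reported TCP in the scene view, and the wrist view agrees: tips at row 229 against a predicted 206–222. So the real tips sit 15–25 mm higher than reported. I'll find the offset by gently probing the bare desk.

```bash
python3 -m handwheel '[[[0.045,0,0.04,0,0,0,0.0],[0.09,0,0.09,0,0,0,0.0],[0.09,0,0.1,0,0,0,0.0],[0.09,0,0.104,0,0,0,0.0],[0.09,0,0.108,0,0,0,0.0],[0.09,0,0.108,0,0,0,0.0]]]'
python3 -m handwheel '[[[0,0,0.002,0,0,0,0.0],[0,0,0.004,0,0,0,0.0],[0,0,0.004,0,0,0,0.0]]]'
python3 -m handwheel '[[[0,0,0.002,0,0,0,0.0],[0,0,0.004,0,0,0,0.0],[0,0,0.004,0,0,0,0.0]]]'

```

```text
clock: 14.52
position: [0.4374, -0.0179, -0.0031]
ee_rot: [-0.053, 0.999, -0.0, 0.001]
ft_force: [0.1, -0.1, -0.1]
grip_width: -0.0
clock: 14.9
position: [0.4363, -0.0179, -0.0076]
ee_rot: [-0.053, 0.999, 0.0, -0.0]
ft_force: [-0.5, -0.3, 0.6]
grip_width: -0.002
clock: 15.28
position: [0.4361, -0.0179, -0.0117]
ee_rot: [-0.053, 0.999, 0.0, -0.0]
ft_force: [-0.1, 0.4, 0.0]
grip_width: 0.004
```

Confirmed: at TCP z = -12 mm there is still no contact. I keep probing.

```bash
for i in 1 2; do python3 -m handwheel '[[[0,0,0.002,0,0,0,0.0],[0,0,0.003,0,0,0,0.0],[0,0,0.003,0,0,0,0.0]]]'|sed -n 2,4p;done

```

```text
position: [0.4362, -0.0179, -0.0146]
ee_rot: [-0.053, 0.999, 0.0, -0.0]
ft_force: [0.2, 1.0, -0.3]
position: [0.4362, -0.0179, -0.0176]
ee_rot: [-0.053, 0.999, 0.0, -0.0]
ft_force: [-0.0, -0.2, 0.8]
```

```bash
for i in 1 2; do python3 -m handwheel '[[[0,0,0.002,0,0,0,0.0],[0,0,0.002,0,0,0,0.0],[0,0,0.002,0,0,0,0.0]]]'|sed -n 2,4p;done; python3 -c "
from h import *
snap('wrist','w10')
im,o=snap('scene','s10');p=proj('scene',[o['position']]);print(p);c=p[0].astype(int);cv2.imwrite('pics/s10c.png',cv2.resize(im[c[1]-40:c[1]+30,c[0]-40:c[0]+50],None,fx=8,fy=8))"

```

```text
position: [0.4363, -0.0179, -0.0195]
ee_rot: [-0.053, 0.999, 0.0, 0.0]
ft_force: [-0.1, -0.6, 0.4]
position: [0.4363, -0.0179, -0.0215]
ee_rot: [-0.053, 0.999, 0.0, -0.0]
ft_force: [-0.6, 0.2, 0.6]
[[262.81360892 189.46802792]]
```

View pics/s10c.png

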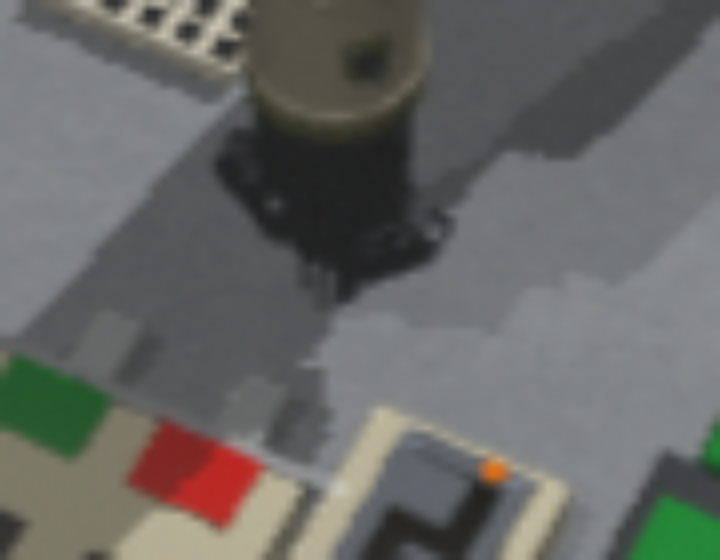

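View pics/w10.png

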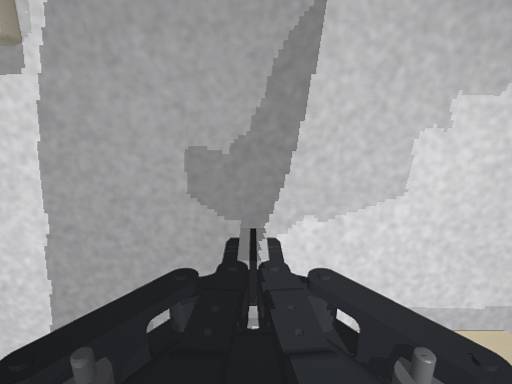

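The fingers' shadow now nearly meets the tips at (253,226), so contact is close.

```bash
for i in 1 2; do python3 -m handwheel '[[[0,0,0.001,0,0,0,0.0],[0,0,0.0015,0,0,0,0.0],[0,0,0.0015,0,0,0,0.0]]]'|sed -n 2,4p;done

```

```text
position: [0.4362, -0.0179, -0.0231]
ee_rot: [-0.053, 0.999, 0.0, -0.0]
ft_force: [-0.8, 0.1, -0.5]
position: [0.4363, -0.0179, -0.0246]
ee_rot: [-0.053, 0.999, 0.0, -0.0]
ft_force: [0.1, 0.1, -0.7]
```

```bash
for i in 1 2 3; do python3 -m handwheel '[[[0,0,0.001,0,0,0,0.0],[0,0,0.0015,0,0,0,0.0],[0,0,0.0015,0,0,0,0.0]]]'|sed -n 2,4p;done

```

```text
position: [0.4362, -0.0179, -0.0261]
ee_rot: [-0.053, 0.999, 0.0, -0.0]
ft_force: [0.4, 0.0, -1.4]
position: [0.4363, -0.0179, -0.0276]
ee_rot: [-0.053, 0.999, 0.0, -0.0]
ft_force: [-0.4, -1.0, -0.5]
position: [0.4362, -0.0179, -0.0291]
ee_rot: [-0.053, 0.999, 0.0, -0.0]
ft_force: [0.8, 0.4, -0.5]
```

```bash
for i in 1 2 3; do python3 -m handwheel '[[[0,0,0.001,0,0,0,0.0],[0,0,0.0015,0,0,0,0.0],[0,0,0.0015,0,0,0,0.0]]]'|sed -n 2,4p;done;python3 -c "
from h import *
im,o=snap('wrist','w11');cv2.imwrite('pics/w11c.png',cv2.resize(im[130:290,150:370],None,fx=3.5,fy=3.5))"

```

```text
position: [0.4363, -0.0179, -0.0306]
ee_rot: [-0.053, 0.999, 0.0, -0.0]
ft_force: [-0.6, 1.0, 0.6]
position: [0.4363, -0.0179, -0.0321]
ee_rot: [-0.053, 0.999, 0.0, -0.0]
ft_force: [0.5, -0.0, -0.5]
position: [0.4364, -0.0179, -0.0328]
ee_rot: [-0.052, 0.999, 0.0, -0.0]
ft_force: [-6.9, -0.2, 17.5]
```

View pics/w11c.png

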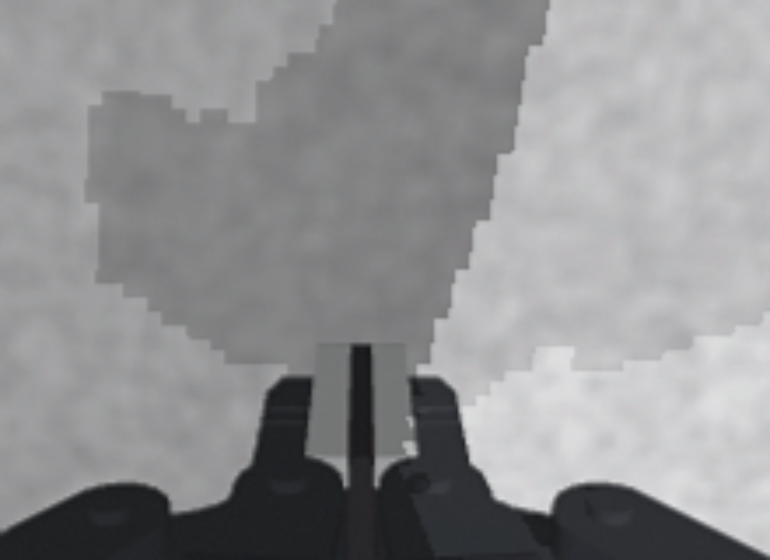

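Contact is at a reported TCP z of -32.5 mm, so the real fingertips lie 32.5 mm behind the reported TCP; the lateral offset is about zero. I'll allow for that from here: for handles TCP z is about -31 mm, and for the knob about 55 mm.

```bash
python3 -m handwheel '[[[0,0,-0.02,0,0,0,0.0],[0,0,-0.06,0,0,0,0.03],[-0.04,0,-0.08,0,0,0,0.06],[-0.085,0,-0.08,0,0,0,0.06],[-0.085,0,-0.08,0,0,0,0.06],[-0.085,0,-0.08,0,0,0,0.06]]]' ; python3 -c "
from h import *
go(dock(-.041,.084),-.031)"
```

```text
clock: 20.68
position: [0.52, -0.0093, 0.0459]
ee_rot: [-0.052, 0.999, -0.0, -0.001]
ft_force: [0.3, 1.1, -0.7]
grip_width: 0.7
shift [-0.0006 -0.      0.0769] turn [-0.0002 -0.0015 -0.    ] dist 0.077 dock [-0.0415  0.084 ] z 0.0459 clk 20.675
```

```bash
python3 -m handwheel '[[[0,0,0.02,0,0,0,0.06],[0,0,0.04,0,0,0,0.06],[0,0,0.06,0,0,0,0.06],[0,0,0.077,0,0,0,0.06],[0,0,0.077,0,0,0,0.06]]]'; python3 -m handwheel '[[[0,0,0,0,0,0,0.0],[0,0,0,0,0,0,0.0],[0,0,0,0,0,0,0.0],[0,0,0,0,0,0,0.0],[0,0,0,0,0,0,0]]]' 60; python3 -c "
from h import *
im,o=snap('wrist','w12')"
```

```text
clock: 21.3
position: [0.5194, -0.0092, -0.0315]
ee_rot: [-0.052, 0.999, -0.0, -0.001]
ft_force: [0.8, -0.3, 0.7]
grip_width: 0.704
clock: 21.92
position: [0.5216, -0.0089, -0.0295]
ee_rot: [-0.053, 0.999, 0.0, 0.001]
ft_force: [-1.3, -0.8, 6.2]
grip_width: 0.318
```

View pics/w12.png

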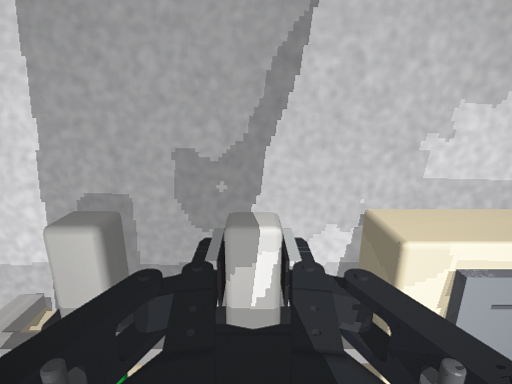

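The grip is real this time: width 27 mm. I pull the left used cartridge out by 110 mm.

```bash
python3 -m handwheel '[[[0.01,0,0,0,0,0,0.0],[0.02,0,0,0,0,0,0.0],[0.035,0,0,0,0,0,0.0],[0.05,0,0,0,0,0,0.0],[0.065,0,0,0,0,0,0.0],[0.08,0,0,0,0,0,0.0],[0.095,0,0,0,0,0,0],[0.11,0,0,0,0,0,0]]]' 80; python3 -c "
from h import *
im,o=snap('wrist','w13');go([.461,-.396],0,.113)"
```

```text
clock: 22.98
position: [0.4125, -0.0204, -0.0295]
ee_rot: [-0.053, 0.999, 0.0, 0.002]
ft_force: [5.3, 1.1, 8.2]
grip_width: 0.31
shift [-0.0104 -0.3786 -0.0298] turn [ 0.0007  0.0033 -0.0082] dist 0.38 dock [-0.1509  0.0842] z -0.0295 clk 23.025
```

View pics/w13.png

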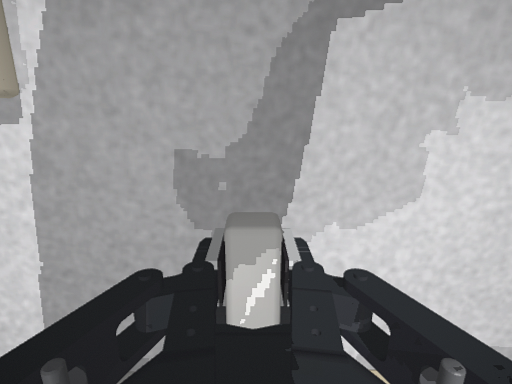

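The cartridge is out, with its front about 21 mm clear of the mouth. I lift and carry it to the tray.

```bash
python3 -m handwheel '[[[0,0,-0.02,0,0,0,0.0],[0,0,-0.05,0,0,0,0.0],[0,-0.02,-0.08,0,0,0,0.0],[0,-0.06,-0.1,0,0,0,0.0],[0,-0.11,-0.1,0,0,0,0.0],[0,-0.16,-0.1,0,0,0,0.0],[0,-0.21,-0.1,0,0,0,0],[0,-0.26,-0.1,0,0,0,0]]]' 80; python3 -c "
from h import *
im,o=snap('wrist','w14');go([.4107,-.44],-.022,.113)"
```

```text
clock: 24.02
position: [0.4375, -0.2799, 0.0689]
ee_rot: [-0.053, 0.999, 0.001, -0.001]
ft_force: [1.1, -0.6, -1.7]
grip_width: 0.309
shift [ 0.0414 -0.1495  0.0919] turn [-0.0032 -0.0005 -0.0124] dist 0.18 dock [-0.1532 -0.1832] z 0.0694 clk 24.075
```

View pics/w14.png

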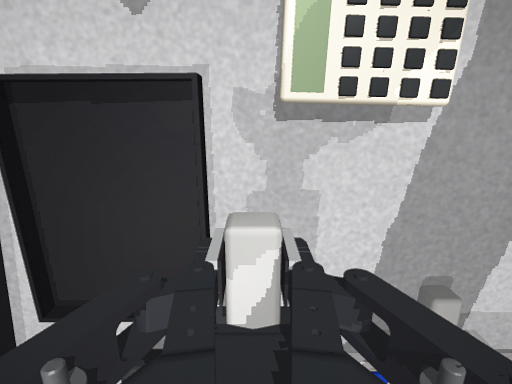

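```bash
python3 -m handwheel '[[[0.015,-0.05,0,0,0,0,0.0],[0.03,-0.1,0,0,0,-0.01,0.0],[0.04,-0.145,0,0,0,-0.01,0.0],[0.04,-0.147,0,0,0,-0.01,0.0],[0.04,-0.147,0,0,0,-0.01,0.0]]]' 80; python3 -c "
from h import *
im,o=snap('wrist','w15');go([.4107,-.44],-.022,.113)
g=cv2.cvtColor(im,cv2.COLOR_BGR2GRAY)
p=lambda a,b:(np.array([.461,-.396])+a*np.array([.9936,.1128])+b*np.array([-.1128,.9936]))
print(proj('wrist',[[*p(-.1075,s*.08),.022] for s in(1,-1)]))"
```

```text
clock: 24.7
position: [0.4135, -0.4287, 0.0687]
ee_rot: [-0.057, 0.998, 0.001, -0.0]
ft_force: [1.0, -0.8, -2.3]
grip_width: 0.313
shift [ 0.005  -0.0118  0.0908] turn [ 0.0019 -0.0005  0.0035] dist 0.092 dock [-0.1904 -0.3212] z 0.0688 clk 24.75
[[391.94278354 128.07853212]
 [180.94051901 127.66343721]]
```

View pics/w15.png

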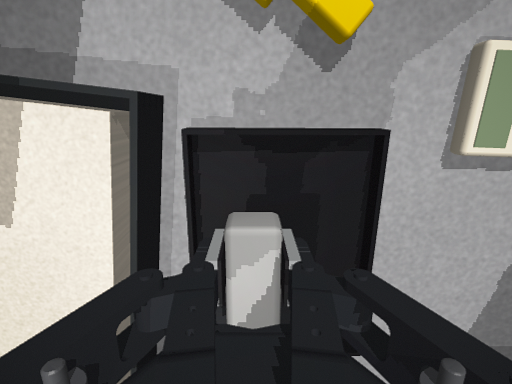

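The tray's near corners are at (183,128) and (390,128), against predictions of (181,128) and (392,128), so the tray fix is good. I lower into its right half.

```bash
python3 -m handwheel '[[[0.005,-0.012,0,0,0,0.003,0.0],[0.005,-0.012,0.02,0,0,0.003,0.0],[0.005,-0.012,0.04,0,0,0.003,0.0],[0.005,-0.012,0.06,0,0,0.003,0.0],[0.005,-0.012,0.075,0,0,0.003,0.0],[0.005,-0.012,0.085,0,0,0.003,0.0],[0.005,-0.012,0.093,0,0,0.003,0.0],[0.005,-0.012,0.093,0,0,0.003,0.0]]]' 80; python3 -c "
from h import *
go([.4107,-.44],-.024,.113)"
```

```text
clock: 25.75
position: [0.4106, -0.4419, -0.0239]
ee_rot: [-0.056, 0.998, 0.0, -0.0]
ft_force: [0.1, 0.7, -2.1]
grip_width: 0.307
shift [-0.0003  0.0019  0.0001] turn [ 0.0005 -0.0004 -0.0009] dist 0.002 dock [-0.1956 -0.3348] z -0.0239 clk 25.75
```

```bash
python3 -m handwheel '[[[0,0.002,0.0015,0,0,0,0.0],[0,0.002,0.0015,0,0,0,0.0],[0,0.002,0.0015,0,0,0,0.04],[0,0.002,0.0015,0,0,0,0.04],[0,0.002,-0.02,0,0,0,0.045],[0,0.002,-0.05,0,0,0,0.045],[0,0.002,-0.09,0,0,0,0.06],[0,0.002,-0.1,0,0,0,0.06]]]' 80; python3 -c "
from h import *
im,o=snap('wrist','w16');go(dock(-.041,.0),.045)"
```

```text
clock: 26.75
position: [0.4117, -0.4414, 0.0795]
ee_rot: [-0.056, 0.998, -0.002, 0.002]
ft_force: [0.0, 0.3, -0.1]
grip_width: 0.699
shift [-0.1557  0.3331  0.0339] turn [-0.0028  0.0031  0.0071] dist 0.369 dock [-0.1944 -0.3341] z 0.0793 clk 26.8
```

View pics/w16.png

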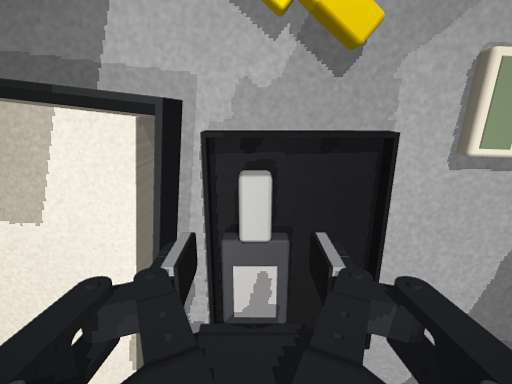

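The used cartridge lies flat in the tray's right half. Next is the middle one.

```bash
python3 -m handwheel '[[[-0.02,0.05,0,0,0,0,0.06],[-0.045,0.1,0,0,0,0,0.06],[-0.07,0.15,0,0,0,0,0.06],[-0.095,0.205,0,0,0,0,0.06],[-0.12,0.26,0,0,0,0.007,0.06],[-0.145,0.31,0.01,0,0,0.007,0.06],[-0.156,0.333,0.03,0,0,0.007,0.06],[-0.156,0.333,0.03,0,0,0.007,0.06]]]'; python3 -m handwheel '[[[0,0,0,0,0,0,0.06]]]'; python3 -c "
from h import *
im,o=snap('wrist','w17');go(dock(-.041,.0),-.031)"
```

```text
clock: 27.8
position: [0.5272, -0.089, 0.0442]
ee_rot: [-0.055, 0.999, 0.001, -0.002]
ft_force: [-0.2, -1.4, 1.0]
grip_width: 0.704
clock: 27.92
position: [0.5278, -0.0928, 0.0462]
ee_rot: [-0.052, 0.999, -0.0, -0.0]
ft_force: [-0.0, -0.6, 1.1]
grip_width: 0.704
shift [-0.0013  0.0003  0.0776] turn [-0.0004 -0.0001 -0.0018] dist 0.078 dock [-0.0423 -0.0003] z 0.0466 clk 27.975
```

View pics/w17.png

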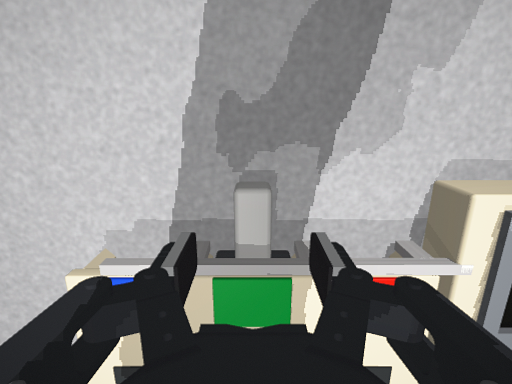

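The light grey middle handle is at (253,220), centred between the pads. I descend, grip and pull.

```bash
python3 -m handwheel '[[[-0.001,0,0.02,0,0,0,0.06],[-0.001,0,0.04,0,0,0,0.06],[-0.001,0,0.06,0,0,0,0.06],[-0.001,0,0.077,0,0,0,0.06],[-0.001,0,0.077,0,0,0,0.06]]]'; python3 -m handwheel '[[[0,0,0,0,0,0,0.0],[0,0,0,0,0,0,0.0],[0,0,0,0,0,0,0.0],[0,0,0,0,0,0,0.0],[0,0,0,0,0,0,0]]]' 80;  python3 -m handwheel '[[[0.01,0,0,0,0,0,0.0],[0.02,0,0,0,0,0,0.0],[0.035,0,0,0,0,0,0.0],[0.05,0,0,0,0,0,0.0],[0.065,0,0,0,0,0,0.0],[0.08,0,0,0,0,0,0.0],[0.095,0,0,0,0,0,0],[0.11,0,0,0,0,0,0]]]' 80; python3 -c "
from h import *
im,o=snap('wrist','w18');
p=lambda a,b:(np.array([.461,-.396])+a*np.array([.9936,.1128])+b*np.array([-.1128,.9936]))
print(p(-.055,.038));go(p(-.055,.038),.07,.113)"
```

```text
clock: 28.6
position: [0.5284, -0.0922, -0.0314]
ee_rot: [-0.052, 0.999, 0.0, -0.001]
ft_force: [-0.8, -0.3, 0.2]
grip_width: 0.704
clock: 29.22
position: [0.5302, -0.0918, -0.0293]
ee_rot: [-0.052, 0.999, -0.0, 0.001]
ft_force: [-1.5, -0.7, 6.5]
grip_width: 0.307
clock: 30.22
position: [0.421, -0.1032, -0.0294]
ee_rot: [-0.053, 0.999, -0.0, 0.002]
ft_force: [5.2, 0.5, 7.5]
grip_width: 0.31
[ 0.4020656 -0.3644472]
shift [ 0.0443 -0.2578 -0.0995] turn [-0.0002  0.0033 -0.0083] dist 0.28 dock [-0.1512  0.001 ] z -0.0294 clk 30.275
```

View pics/w18.png

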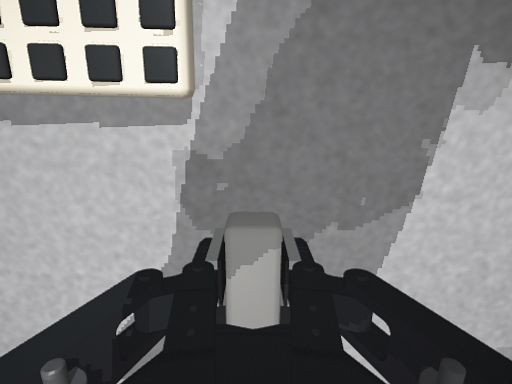

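```bash
python3 -m handwheel '[[[0,0,-0.03,0,0,0,0.0],[0,0,-0.07,0,0,0,0.0],[0,-0.02,-0.1,0,0,0,0.0],[0.01,-0.07,-0.1,0,0,-0.008,0.0],[0.02,-0.12,-0.1,0,0,-0.008,0.0],[0.03,-0.17,-0.1,0,0,-0.008,0.0],[0.04,-0.22,-0.1,0,0,-0.008,0],[0.044,-0.258,-0.1,0,0,-0.008,0]]]' 80; python3 -m handwheel '[[[0,0,0,0,0,0,0],[0,0,0,0,0,0,0]]]'; python3 -c "
from h import *
im,o=snap('wrist','w19');
go([.4021,-.3644],-.0255,.113)"
```

```text
clock: 31.28
position: [0.4011, -0.3658, 0.0689]
ee_rot: [-0.056, 0.998, 0.0, -0.001]
ft_force: [0.3, 0.4, -2.0]
grip_width: 0.312
clock: 31.52
position: [0.4024, -0.3631, 0.0688]
ee_rot: [-0.057, 0.998, 0.001, -0.001]
ft_force: [0.2, 0.9, -2.5]
grip_width: 0.31
shift [ 0.0009 -0.0017  0.0945] turn [ 0.0016 -0.0006  0.0012] dist 0.094 dock [-0.195  -0.2552] z 0.069 clk 31.575
```

View pics/w19.png

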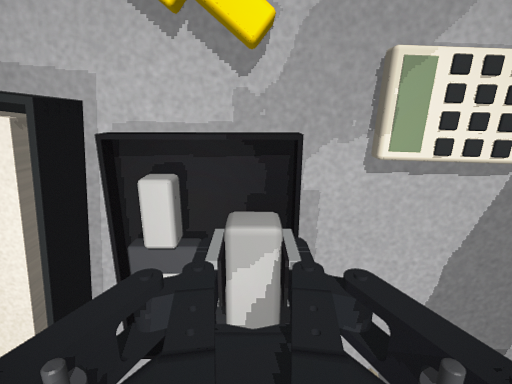

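```bash
python3 -m handwheel '[[[0.001,-0.001,0.02,0,0,0,0.0],[0.001,-0.001,0.04,0,0,0,0.0],[0.001,-0.001,0.06,0,0,0,0.0],[0.001,-0.001,0.075,0,0,0,0.0],[0.001,-0.001,0.085,0,0,0,0.0],[0.001,-0.001,0.092,0,0,0,0.0],[0.001,-0.001,0.0945,0,0,0,0.0],[0.001,-0.001,0.0945,0,0,0,0.0]]]' 80;  python3 -m handwheel '[[[0,0,0,0,0,0,0.04],[0,0,0,0,0,0,0.045],[0,0,-0.005,0,0,0,0.045],[0,0,-0.03,0,0,0,0.045],[0,0,-0.07,0,0,0,0.06],[0,0,-0.1,0,0,0,0.06],[0,0,-0.1,0,0,0,0.06],[0,0,-0.1,0,0,0,0.06]]]';python3 -c "
from h import *
im,o=snap('wrist','w20');im,o=snap('top','t20')"
```

```text
clock: 32.58
position: [0.4026, -0.3655, -0.0248]
ee_rot: [-0.057, 0.998, -0.0, 0.0]
ft_force: [0.3, 0.6, -1.4]
grip_width: 0.309
clock: 33.58
position: [0.4023, -0.3651, 0.0747]
ee_rot: [-0.057, 0.998, 0.0, -0.0]
ft_force: [-0.0, 0.5, -0.3]
grip_width: 0.703
```

View pics/w20.png

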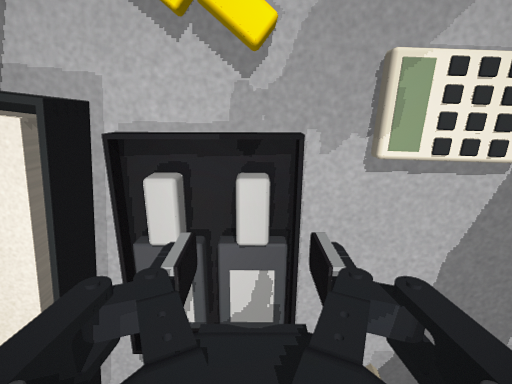

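View pics/t20.png

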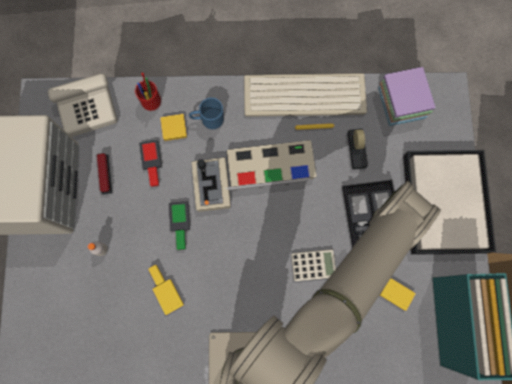

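Both used cartridges lie flat in the tray, and the whole desk shows no blue fresh cartridge. Next the red one: I travel high, above the knob, to its handle at about (0.596, 0.292).

```bash
python3 -c "
from h import *
go([.57,.29],.13,.15)"
```

```text
shift [-0.241   0.6318 -0.0556] turn [ 0.0011 -0.0012 -0.0368] dist 0.679 dock [-0.1962 -0.2573] z 0.0741 clk 33.675
```

```bash
python3 -m handwheel '[[[-0.02,0.05,-0.03,0,0,0,0.06],[-0.04,0.105,-0.055,0,0,0,0.06],[-0.06,0.16,-0.055,0,0,0,0.06],[-0.08,0.215,-0.055,0,0,0,0.06],[-0.1,0.27,-0.055,0,0,0,0.06],[-0.12,0.325,-0.055,0,0,0,0.06],[-0.14,0.38,-0.055,0,0,-0.02,0.06],[-0.165,0.435,-0.055,0,0,-0.037,0.06]]]'; python3 -c "
from h import *
go([.57,.29],.13,.15)"
```

```text
clock: 34.67
position: [0.5169, 0.0871, 0.1293]
ee_rot: [-0.075, 0.997, -0.0, -0.001]
ft_force: [1.2, -0.1, 0.7]
grip_width: 0.705
shift [-0.0829  0.1926 -0.0008] turn [ 0.     -0.0012  0.0006] dist 0.21 dock [-0.0344  0.1802] z 0.1293 clk 34.675
```

```bash
python3 -m handwheel '[[[-0.02,0.05,0,0,0,0,0.06],[-0.045,0.105,0,0,0,0,0.06],[-0.07,0.16,0,0,0,0,0.06],[-0.083,0.192,0,0,0,0,0.06],[-0.083,0.192,0,0,0,0,0.06],[-0.083,0.192,0,0,0,0,0.06]]]'; cat > hand.py <<'E'
from meas import *
import sys
def handle(col,name):
    im,o=snap('wrist',name)
    KV=cam('wrist',o)
    for c,s,m in comps(im,col,150):
        cn=max(cv2.findContours(m,0,2)[0],key=cv2.contourArea)
        p=ray('wrist',cn[:,0,:],.024,KV=KV)[:,:2]
        (cx,cy),(w,h),a=cv2.minAreaRect((p*1000).astype(np.float32))
        print(col,'px',c.round(0),s[:4],'rect centre',round(cx/1000,4),round(cy/1000,4),'size',round(w),round(h),'ang',round(a,1))
    return o
if __name__=='__main__': handle(sys.argv[1],sys.argv[2])
E
python3 hand.py red w21; python3 -c "
from h import *
go([.57,.29],.13,.15)"
```

```text
clock: 35.42
position: [0.5703, 0.2864, 0.129]
ee_rot: [-0.075, 0.997, -0.001, -0.001]
ft_force: [0.9, -1.4, 0.6]
grip_width: 0.699
red px [255. 206.] [242 177  27  59] rect centre 0.5949 0.2933 size 63 27 ang 9.2
red px [403. 232.] [379 185  50 101] rect centre 0.606 0.4543 size 116 38 ang 7.7
red px [256. 277.] [238 255  37  44] rect centre 0.6763 0.3063 size 54 40 ang 8.5
shift [-0.      0.0041 -0.0006] turn [-0.001  -0.0009 -0.0015] dist 0.004 dock [0.0398 0.3724] z 0.1294 clk 35.475
```

View pics/w21.png

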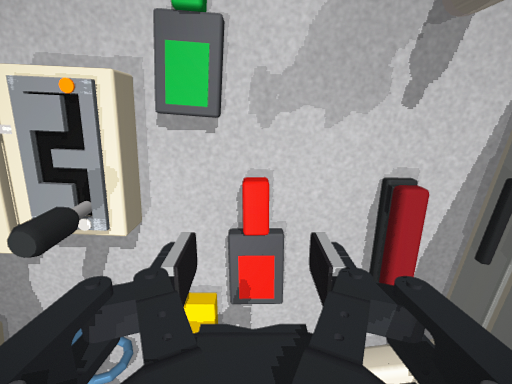

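The red fresh cartridge's handle is at px (255,206), the only red handle on a dark grey body with a red patch, and its size of 63×27 mm fits. The dark red thing at (403,232) is the stapler. I descend and grip.

```bash
python3 -c "
from h import *
go([.586,.292],-.031,.158)"
```

```text
shift [-0.0163  0.0038  0.1604] turn [-0.001  -0.0009 -0.0095] dist 0.161 dock [0.0398 0.3724] z 0.1294 clk 35.475
```

```bash
python3 -m handwheel '[[[-0.016,0.004,0.03,0,0,-0.01,0.06],[-0.016,0.004,0.07,0,0,-0.01,0.06],[-0.016,0.004,0.1,0,0,-0.01,0.06],[-0.016,0.004,0.12,0,0,-0.01,0.06],[-0.016,0.004,0.14,0,0,-0.01,0.06],[-0.016,0.004,0.16,0,0,-0.01,0.06],[-0.016,0.004,0.16,0,0,-0.01,0.06]]]'; python3 hand.py red w22;python3 -c "
from h import *
go([.586,.292],-.031,.158)"
```

```text
clock: 36.35
position: [0.5847, 0.2935, -0.0316]
ee_rot: [-0.08, 0.997, -0.001, -0.001]
ft_force: [0.6, 0.1, -0.3]
grip_width: 0.7
red px [248. 271.] [219 217  59 112] rect centre 0.5902 0.2929 size 59 27 ang 8.9
shift [-0.0002 -0.002   0.0006] turn [-0.0002 -0.0008  0.0022] dist 0.002 dock [0.0555 0.3787] z -0.0304 clk 36.4
```

View pics/w22.png

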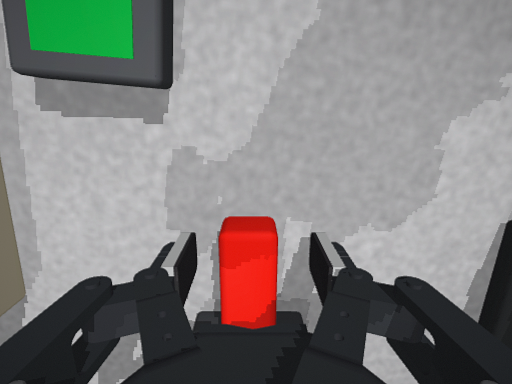

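```bash
python3 -m handwheel '[[[0,-0.001,0,0,0,0,0.0],[0,-0.001,0,0,0,0,0.0],[0,-0.001,0,0,0,0,0.0],[0,-0.001,0,0,0,0,0.0],[0,-0.001,-0.02,0,0,0,0.0],[0,-0.001,-0.06,0,0,0,0.0],[0,-0.001,-0.1,0,0,0,0.0],[0,-0.001,-0.14,0,0,0,0.0]]]' 90; python3 -m handwheel '[[[0,0,0,0,0,0,0],[0,0,0,0,0,0,0]]]'; python3 -c "
from h import *
im,o=snap('wrist','w23');im,o=snap('scene','s23')
go(dock(-.16,.084),.11)"
```

```text
clock: 37.4
position: [0.5857, 0.2931, 0.1126]
ee_rot: [-0.08, 0.997, 0.0, 0.0]
ft_force: [0.7, -0.2, -0.5]
grip_width: 0.31
clock: 37.65
position: [0.5855, 0.2929, 0.1101]
ee_rot: [-0.08, 0.997, -0.0, -0.0]
ft_force: [-0.1, 0.6, -1.9]
grip_width: 0.308
shift [ 0.2308 -0.2812 -0.0005] turn [-0.0007 -0.002   0.0553] dist 0.364 dock [0.0549 0.3775] z 0.1089 clk 37.75
```

View pics/s23.png

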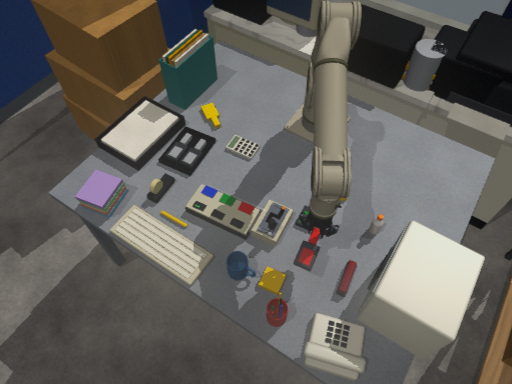

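The red cartridge is held level. I retract, then move sideways to in front of the left bay.

```bash
python3 -m handwheel '[[[0.05,-0.02,0,0,0,0,0.0],[0.1,-0.04,0,0,0,0.03,0.0],[0.15,-0.07,0,0,0,0.055,0.0],[0.19,-0.11,0,0,0,0.055,0.0],[0.215,-0.16,0,0,0,0.055,0.0],[0.22,-0.21,0,0,0,0.055,0.0],[0.22,-0.26,0,0,0,0.055,0.0],[0.22,-0.281,0,0,0,0.055,0.0]]]' 90; python3 -m handwheel '[[[0,0,0,0,0,0,0],[0,0,0,0,0,0,0]]]'; python3 -c "
from h import *
im,o=snap('wrist','w24')
go(dock(-.15,.084),-.026)"
```

```text
clock: 38.75
position: [0.4129, -0.0221, 0.1094]
ee_rot: [-0.051, 0.999, -0.0, -0.001]
ft_force: [0.0, 0.6, -1.4]
grip_width: 0.309
clock: 39.0
position: [0.4131, -0.0186, 0.1095]
ee_rot: [-0.053, 0.999, 0.0, -0.001]
ft_force: [-0.4, 1.2, -1.5]
grip_width: 0.309
shift [ 0.0012 -0.0022  0.1357] turn [ 0.0002 -0.0008  0.0017] dist 0.136 dock [-0.1487  0.0861] z 0.1097 clk 39.05
```

View pics/w24.png

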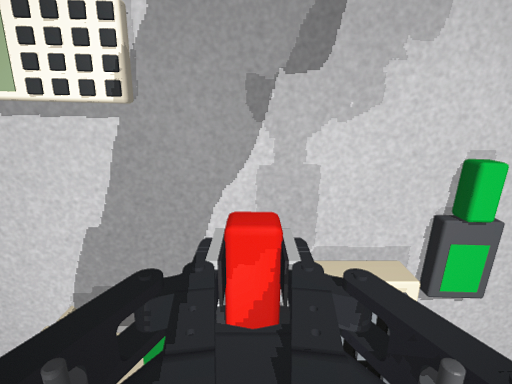

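```bash
python3 -m handwheel '[[[0.002,-0.002,0.03,0,0,0.002,0.0],[0.002,-0.002,0.06,0,0,0.002,0.0],[0.002,-0.002,0.09,0,0,0.002,0.0],[0.002,-0.002,0.11,0,0,0.002,0.0],[0.002,-0.002,0.125,0,0,0.002,0.0],[0.002,-0.002,0.134,0,0,0.002,0.0],[0.002,-0.002,0.138,0,0,0.002,0.0],[0.002,-0.002,0.138,0,0,0.002,0.0]]]' 90; python3 -c "
from h import *
o=manip.get_obs();print(o['ft_force'])
im,o=snap('scene','s25');im2,o=snap('top','t25')
cv2.imwrite('pics/s25c.png',cv2.resize(im[150:260,190:330],None,fx=5,fy=5))
go(dock(-.15,.084),-.029)"
```

```text
clock: 40.05
position: [0.4119, -0.0213, -0.0279]
ee_rot: [-0.052, 0.999, 0.0, 0.0]
ft_force: [-0.2, -0.7, -1.8]
grip_width: 0.304
[-0.15094591 -0.72516076 -1.81561988]
shift [-0.      0.0008  0.0014] turn [ 0.0001  0.0008 -0.0017] dist 0.002 dock [-0.15    0.0832] z -0.0276 clk 40.15
```

View pics/s25c.png

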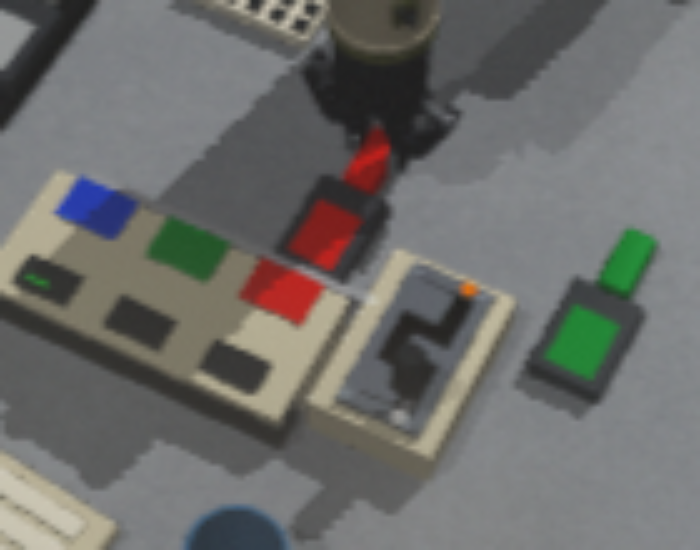

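It lines up with the red bay. I slide it in.

```bash
python3 -m handwheel '[[[-0.01,0.001,0.001,0,0,0,0.0],[-0.02,0.001,0.001,0,0,0,0.0],[-0.032,0.001,0.001,0,0,0,0.0],[-0.045,0.001,0.001,0,0,0,0.0],[-0.06,0.001,0.001,0,0,0,0.0],[-0.075,0.001,0.001,0,0,0,0.0],[-0.09,0.001,0.001,0,0,0,0.0],[-0.097,0.001,0.001,0,0,0,0.0]]]' 90; python3 -m handwheel '[[[-0.002,0,0,0,0,0,0],[-0.004,0,0,0,0,0,0],[-0.006,0,0,0,0,0,0],[-0.006,0,0,0,0,0,0]]]'; python3 -c "
from h import *
go(dock(-.039,.084),-.029)"
```

```text
clock: 41.15
position: [0.5092, -0.0105, -0.0287]
ee_rot: [-0.052, 0.999, 0.0, -0.0]
ft_force: [-8.0, -0.3, 12.1]
grip_width: 0.306
clock: 41.65
position: [0.5147, -0.01, -0.0287]
ee_rot: [-0.052, 0.999, 0.0, 0.0]
ft_force: [-2.8, -0.2, 6.0]
grip_width: 0.308
shift [-0.0078  0.0001  0.0003] turn [ 0.0001  0.0002 -0.0018] dist 0.008 dock [-0.0468  0.0839] z -0.0287 clk 41.65
```

```bash
python3 -m handwheel '[[[-0.002,0,0,0,0,0,0],[-0.004,0,0,0,0,0,0],[-0.006,0,0,0,0,0,0],[-0.006,0,0,0,0,0,0]]]';  python3 -m handwheel '[[[-0.001,0,0,0,0,0,0],[-0.002,0,0,0,0,0,0],[-0.002,0,0,0,0,0,0]]]'; python3 -c "
from h import *
go(dock(-.039,.084),-.029)"
```

```text
clock: 42.15
position: [0.5207, -0.0094, -0.0287]
ee_rot: [-0.052, 0.999, 0.0, 0.0]
ft_force: [-2.8, -0.1, 7.3]
grip_width: 0.312
clock: 42.52
position: [0.5218, -0.0093, -0.0287]
ee_rot: [-0.051, 0.999, 0.0, -0.001]
ft_force: [-8.2, -1.4, 11.8]
grip_width: 0.307
shift [-0.0007  0.0002  0.0003] turn [ 0.0002 -0.0015 -0.002 ] dist 0.001 dock [-0.0397  0.0838] z -0.0287 clk 42.525
```

```bash
python3 -m handwheel '[[[-0.001,0,0,0,0,0,0],[-0.002,0,0,0,0,0,0],[-0.002,0,0,0,0,0,0],[-0.002,0,0,0,0,0,0]]]'; python3 -c "
from h import *
go(dock(-.039,.084),-.029)"
```

```text
clock: 43.02
position: [0.5216, -0.0093, -0.0288]
ee_rot: [-0.051, 0.999, 0.0, -0.003]
ft_force: [-18.5, -0.6, 22.5]
grip_width: 0.307
shift [-0.0008  0.0002  0.0002] turn [ 0.0007 -0.0056 -0.0022] dist 0.001 dock [-0.0398  0.0838] z -0.0288 clk 43.025
```

It is hard against the end stop (18 N, no motion). I release, lift and check.

```bash
python3 -m handwheel '[[[0.002,0,0,0,0,0,0.05],[0.002,0,0,0,0,0,0.05],[0.002,0,0,0,0,0,0.05],[0.002,0,-0.03,0,0,0,0.06],[0.002,0,-0.08,0,0,0,0.06],[0.002,0,-0.12,0,0,0,0.06],[0.002,0,-0.14,0,0,0,0.06],[0.002,0,-0.14,0,0,0,0.06]]]'; python3 -m handwheel '[[[0,0,0,0,0,0,0.06],[0,0,0,0,0,0,0.06]]]'; python3 hand.py red w26; python3 -c "
from h import *
snap('top','t26')
print('expect handle',dock(-.029,.084))
from meas import *
for c,s,m in comps(cv2.imread('pics/t26.png'),'green'): print(c,s,ray('top',c,.026))
go([.38,.2],.11)"
```

```text
clock: 44.02
position: [0.5233, -0.009, 0.1124]
ee_rot: [-0.052, 0.999, 0.0, 0.002]
ft_force: [0.4, 0.5, -1.3]
grip_width: 0.705
clock: 44.28
position: [0.5214, -0.0093, 0.1098]
ee_rot: [-0.052, 0.999, -0.0, -0.001]
ft_force: [-0.1, -0.7, -0.4]
grip_width: 0.7
red px [253. 194.] [238 165  30  58] rect centre 0.5276 -0.0082 size 57 27 ang 5.2
red px [253. 256.] [222 236  61  40] rect centre 0.5922 -0.0016 size 44 61 ang 5.8
expect handle [ 0.53239591 -0.00800203]
[276.82258065 174.41935484] [274 170   7  10  62] [[ 0.59500724 -0.10045596  0.026     ]]
[178.33333333 212.93846154] [172 205  13  17 195] [[0.47589541 0.20963414 0.026     ]]
[180.24087591 239.32846715] [176 230   9  19 137] [[0.39342329 0.20252787 0.026     ]]
shift [0.1193 0.2227 0.0003] turn [ 0.     -0.0015 -0.0018] dist 0.253 dock [-0.0399  0.0839] z 0.1101 clk 44.375
```

View pics/w26.png

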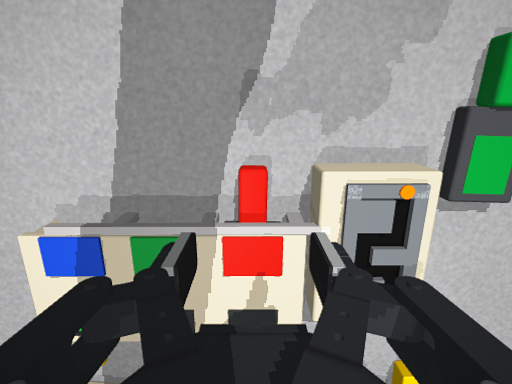

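View pics/t26.png

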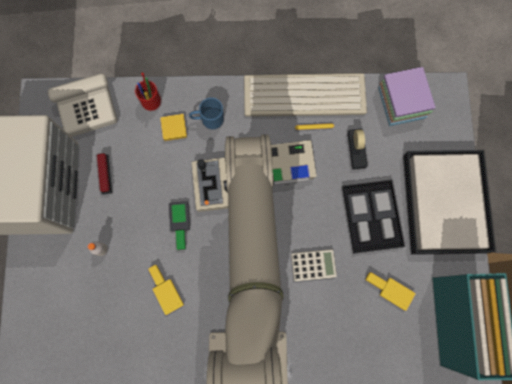

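The red cartridge is home: only its handle shows, at (253,194). Green lies undisturbed, with its handle at about (0.395, 0.203).

```bash
python3 -m handwheel '[[[0.025,0.045,0,0,0,0,0.06],[0.05,0.095,0,0,0,0,0.06],[0.08,0.145,0,0,0,0,0.06],[0.105,0.195,0,0,0,0,0.06],[0.119,0.222,0,0,0,0,0.06],[0.119,0.222,0,0,0,0,0.06],[0.119,0.222,0,0,0,0,0.06]]]'; python3 -m handwheel '[[[0,0,0,0,0,0,0.06],[0,0,0,0,0,0,0.06]]]'; python3 hand.py green w27
```

```text
clock: 45.25
position: [0.3811, 0.1987, 0.1108]
ee_rot: [-0.051, 0.999, -0.0, -0.0]
ft_force: [-0.1, -0.5, 1.1]
grip_width: 0.704
clock: 45.5
position: [0.3812, 0.1988, 0.1109]
ee_rot: [-0.051, 0.999, -0.0, -0.0]
ft_force: [0.2, 0.5, -0.8]
grip_width: 0.704
green px [257. 198.] [242 168  30  62] rect centre 0.3925 0.2045 size 62 27 ang 3.9
green px [254. 274.] [235 251  40  47] rect centre 0.4744 0.2104 size 54 39 ang 4.5
```

View pics/w27.png

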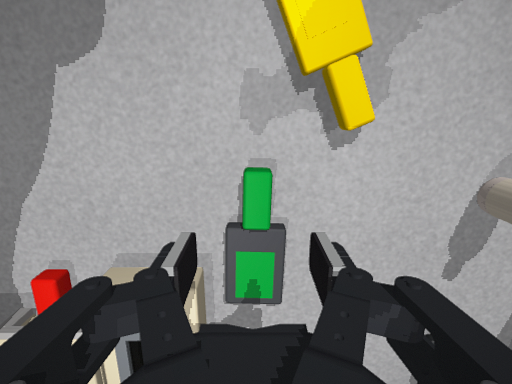

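The green handle is at (257,198), size 62×27 mm, on the dark grey body with the green patch. The yellow look-alike stays untouched. I descend.

```bash
python3 -c "
from h import *
go([.385,.204],-.031,.073)"
```

```text
shift [-0.0044  0.0047  0.1419] turn [-0.     -0.0001  0.0291] dist 0.142 dock [-0.1578  0.3056] z 0.1109 clk 45.55
```

```bash
python3 -m handwheel '[[[-0.004,0.005,0.03,0,0,0.029,0.06],[-0.004,0.005,0.06,0,0,0.029,0.06],[-0.004,0.005,0.09,0,0,0.029,0.06],[-0.004,0.005,0.11,0,0,0.029,0.06],[-0.004,0.005,0.13,0,0,0.029,0.06],[-0.004,0.005,0.142,0,0,0.029,0.06],[-0.004,0.005,0.142,0,0,0.029,0.06]]]'; python3 hand.py green w28; python3 -c "
from h import *
go([.385,.204],-.031,.073)"
```

```text
clock: 46.42
position: [0.384, 0.2044, -0.0315]
ee_rot: [-0.037, 0.999, -0.0, -0.001]
ft_force: [-0.2, -0.1, -0.0]
grip_width: 0.707
green px [250. 269.] [221 213  59 116] rect centre 0.3883 0.2042 size 61 27 ang 3.8
shift [-0.0006 -0.0007  0.0001] turn [-0.0001 -0.0002  0.001 ] dist 0.001 dock [-0.1539  0.311 ] z -0.0309 clk 46.475
```

View pics/w28.png

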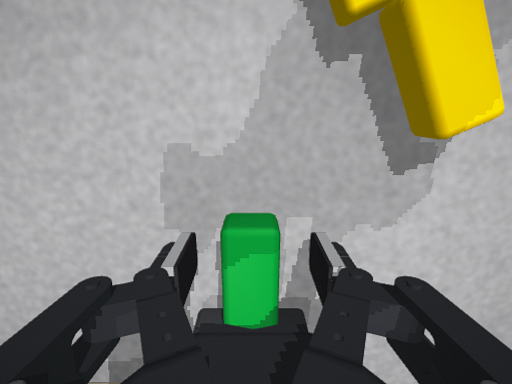

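```bash
python3 -m handwheel '[[[0,0,0,0,0,0,0.0],[0,0,0,0,0,0,0.0],[0,0,0,0,0,0,0.0],[0,0,0,0,0,0,0.0],[0,0,-0.02,0,0,0,0.0],[0,0,-0.05,0,0,0,0.0],[0,0,-0.09,0,0,0,0.0],[0,0,-0.13,0,0,0,0.0]]]' 90; python3 -m handwheel '[[[0,0,0,0,0,0,0],[0,0,0,0,0,0,0]]]'; python3 -c "
from h import *
im,o=snap('wrist','w29');im,o=snap('scene','s29')
cv2.imwrite('pics/s29c.png',cv2.resize(im[100:300,190:400],None,fx=3,fy=3))
go(dock(-.15,.0),.1)"
```

```text
clock: 47.48
position: [0.3839, 0.2045, 0.1003]
ee_rot: [-0.037, 0.999, -0.0, -0.0]
ft_force: [1.7, -0.6, -2.2]
grip_width: 0.306
clock: 47.72
position: [0.3838, 0.2044, 0.0984]
ee_rot: [-0.037, 0.999, -0.0, -0.0]
ft_force: [-1.2, -0.8, -3.6]
grip_width: 0.309
shift [-0.0145 -0.3104 -0.0019] turn [-0.001  -0.002  -0.0308] dist 0.311 dock [-0.1549  0.3107] z 0.0978 clk 47.825
```

View pics/s29c.png

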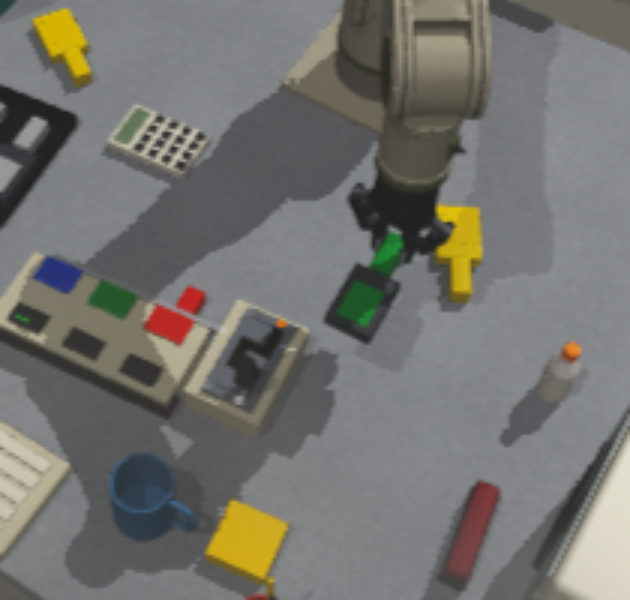

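```bash
python3 -m handwheel '[[[-0.015,-0.04,0,0,0,0,0.0],[-0.025,-0.08,0,0,0,-0.03,0.0],[-0.025,-0.125,0,0,0,-0.03,0.0],[-0.025,-0.17,0,0,0,-0.03,0.0],[-0.025,-0.215,0,0,0,-0.03,0.0],[-0.02,-0.26,0,0,0,-0.03,0.0],[-0.015,-0.3,0,0,0,-0.03,0.0],[-0.015,-0.31,0,0,0,-0.03,0.0]]]' 90; python3 -m handwheel '[[[0,0,0,0,0,0,0],[0,0,0,0,0,0,0],[0,0,0,0,0,0,0]]]'; python3 -c "
from h import *
im,o=snap('wrist','w30')
go(dock(-.15,.0),-.029)"
```

```text
clock: 48.82
position: [0.4211, -0.1057, 0.098]
ee_rot: [-0.05, 0.999, -0.0, -0.001]
ft_force: [-0.3, 0.8, -2.4]
grip_width: 0.305
clock: 49.2
position: [0.4223, -0.1022, 0.0988]
ee_rot: [-0.053, 0.999, 0.0, -0.0]
ft_force: [-0.6, -0.1, -2.1]
grip_width: 0.308
shift [ 0.0016 -0.0017  0.1279] turn [ 0.0002 -0.0002  0.0008] dist 0.128 dock [-0.1484  0.0017] z 0.0989 clk 49.25
```

View pics/w30.png

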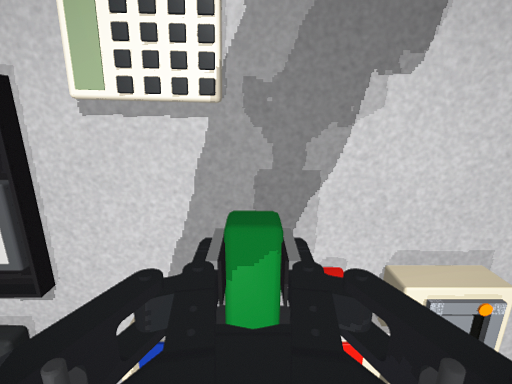

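```bash
python3 -m handwheel '[[[0.002,-0.002,0.03,0,0,0,0.0],[0.002,-0.002,0.06,0,0,0,0.0],[0.002,-0.002,0.085,0,0,0,0.0],[0.002,-0.002,0.105,0,0,0,0.0],[0.002,-0.002,0.118,0,0,0,0.0],[0.002,-0.002,0.125,0,0,0,0.0],[0.002,-0.002,0.127,0,0,0,0.0],[0.002,-0.002,0.127,0,0,0,0.0]]]' 90; python3 -c "
from h import *
im,o=snap('scene','s31')
cv2.imwrite('pics/s31c.png',cv2.resize(im[150:260,190:330],None,fx=5,fy=5))
go(dock(-.15,.0),-.029)"
```

```text
clock: 50.25
position: [0.4208, -0.1055, -0.0276]
ee_rot: [-0.052, 0.999, 0.0, 0.0]
ft_force: [-0.3, -0.1, -1.4]
grip_width: 0.31
shift [-0.0001  0.0013  0.0014] turn [ 0.      0.0009 -0.0008] dist 0.002 dock [-0.1501 -0.0013] z -0.0276 clk 50.3
```

View pics/s31c.png

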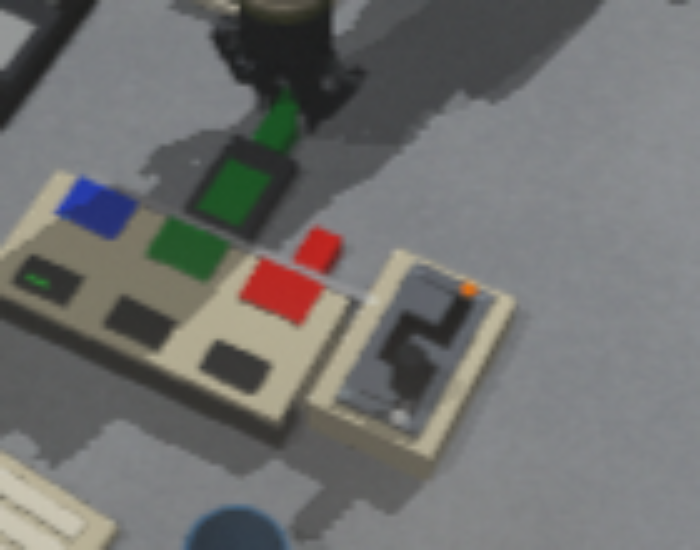

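Same alignment as red had. I slide it in.

```bash
python3 -m handwheel '[[[-0.01,0.001,0.001,0,0,0,0.0],[-0.02,0.001,0.001,0,0,0,0.0],[-0.032,0.001,0.001,0,0,0,0.0],[-0.045,0.001,0.001,0,0,0,0.0],[-0.06,0.001,0.001,0,0,0,0.0],[-0.075,0.001,0.001,0,0,0,0.0],[-0.09,0.001,0.001,0,0,0,0.0],[-0.097,0.001,0.001,0,0,0,0.0]]]' 90; python3 -m handwheel '[[[-0.002,0,0,0,0,0,0],[-0.004,0,0,0,0,0,0],[-0.006,0,0,0,0,0,0],[-0.006,0,0,0,0,0,0]]]'; python3 -m handwheel '[[[-0.002,0,0,0,0,0,0],[-0.004,0,0,0,0,0,0],[-0.006,0,0,0,0,0,0],[-0.006,0,0,0,0,0,0]]]'; python3 -c "
from h import *
go(dock(-.039,.0),-.029)"
```

```text
clock: 51.3
position: [0.5179, -0.0942, -0.0291]
ee_rot: [-0.052, 0.999, -0.0, 0.0]
ft_force: [-0.7, 0.1, -2.5]
grip_width: 0.305
clock: 51.8
position: [0.5228, -0.0938, -0.0289]
ee_rot: [-0.052, 0.999, 0.0, 0.0]
ft_force: [-0.2, -0.4, -1.6]
grip_width: 0.301
clock: 52.3
position: [0.5289, -0.0931, -0.029]
ee_rot: [-0.052, 0.999, 0.0, 0.0]
ft_force: [-0.3, -0.6, -1.7]
grip_width: 0.31
shift [-0.0024  0.0003 -0.    ] turn [ 0.      0.0001 -0.0007] dist 0.002 dock [-0.0414 -0.0003] z -0.029 clk 52.3
```

```bash
for i in 1 2; do python3 -m handwheel '[[[-0.001,0,0,0,0,0,0],[-0.002,0,0,0,0,0,0],[-0.002,0,0,0,0,0,0]]]'|sed -n 2,5p; done; python3 -c "
from h import *
go(dock(-.039,.0),-.029)"
```

```text
position: [0.5308, -0.0929, -0.029]
ee_rot: [-0.052, 0.999, 0.0, 0.0]
ft_force: [0.2, -0.1, -2.8]
grip_width: 0.311
position: [0.5317, -0.0929, -0.0294]
ee_rot: [-0.052, 0.999, 0.0, -0.001]
ft_force: [-5.9, -1.5, 0.6]
grip_width: 0.315
shift [ 0.0004  0.0004 -0.0004] turn [ 0.0003 -0.002  -0.001 ] dist 0.001 dock [-0.0386 -0.0004] z -0.0294 clk 53.05
```

```bash
python3 -m handwheel '[[[-0.001,0,0,0,0,0,0],[-0.002,0,0.001,0,0,0,0],[-0.003,0,0.001,0,0,0,0],[-0.003,0,0.001,0,0,0,0]]]'; python3 -c "
from h import *
go(dock(-.039,.0),-.029)"
```

```text
clock: 53.55
position: [0.5316, -0.093, -0.03]
ee_rot: [-0.052, 0.999, 0.001, -0.004]
ft_force: [-24.4, -0.6, 23.3]
grip_width: 0.308
shift [ 0.0003  0.0005 -0.001 ] turn [ 0.0017 -0.0077 -0.0017] dist 0.001 dock [-0.0387 -0.0005] z -0.03 clk 53.55
```

Green is hard against the stop too (24 N, no motion). I release, lift and look at all bays.

```bash
python3 -m handwheel '[[[0.003,0,0,0,0,0,0.05],[0.003,0,0,0,0,0,0.05],[0.003,0,0,0,0,0,0.05],[0.003,0,-0.03,0,0,0,0.06],[0.003,0,-0.08,0,0,0,0.06],[0.003,0,-0.12,0,0,0,0.06],[0.003,0,-0.14,0,0,0,0.06],[0.003,0,-0.14,0,0,0,0.06]]]'; python3 -m handwheel '[[[0,0,0,0,0,0,0.06],[0,0,0,0,0,0,0.06]]]'; python3 hand.py green w32;python3 - <<'E'
from meas import *
im=cv2.imread('pics/w32.png');o=manip.get_obs()
for col in('red','green'):
  for c,s,m in comps(im,col,150):
    r=m.nonzero()[0].min(); u=m.nonzero()[1][m.nonzero()[0]==r].mean()
    print(col,'top row',r,u,indock(ray('wrist',[[u,r+3]],.02,o)[0]).round(4))
E
```

```text
clock: 54.55
position: [0.5341, -0.0927, 0.1115]
ee_rot: [-0.052, 0.999, 0.0, 0.002]
ft_force: [-0.2, -0.4, -0.4]
grip_width: 0.703
clock: 54.8
position: [0.5321, -0.0926, 0.1088]
ee_rot: [-0.052, 0.999, 0.0, -0.001]
ft_force: [0.1, 0.5, 0.3]
grip_width: 0.708
green px [252. 192.] [238 164  29  57] rect centre 0.5365 -0.092 size 55 27 ang 5.9
green px [252. 255.] [222 236  61  39] rect centre 0.6018 -0.0849 size 43 60 ang 5.9
red top row 164 337.5 [-0.0574  0.0801]
red top row 235 350.5 [0.0151 0.099 ]
green top row 164 252.5 [-0.0576  0.0005]
green top row 236 252.5 [0.0159 0.0003]
```

View pics/w32.png

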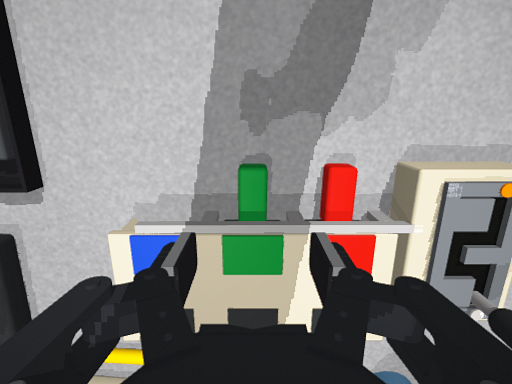

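Both handle ends are at the same row (164) and the same dock x (-57 mm), so both are home. Now the lever: knob at dock (66, 215) mm.

```bash
python3 -c "
from h import *
go(dock(.066,.215),.13)"
```

```text
shift [-0.1039  0.2152 -0.0212] turn [ 0.0002 -0.0018 -0.0008] dist 0.24 dock [-0.0381 -0.0001] z 0.1089 clk 54.85
```

```bash
python3 -m handwheel '[[[-0.02,0.045,-0.021,0,0,0,0.06],[-0.045,0.09,-0.021,0,0,0,0.06],[-0.07,0.14,-0.021,0,0,0,0.06],[-0.09,0.19,-0.021,0,0,0,0.06],[-0.104,0.215,-0.021,0,0,0,0.06],[-0.104,0.215,-0.021,0,0,0,0.06],[-0.104,0.215,-0.021,0,0,0,0.06],[-0.104,0.215,-0.021,0,0,0,0.06]]]'; python3 -c "
from h import *
im,o=snap('wrist','w33')
print(proj('wrist',[[*dock(.066,.215),.126],[*dock(.066,.215),.1]],o))
go(dock(.066,.215),.052)"
```

```text
clock: 55.85
position: [0.6137, 0.1303, 0.131]
ee_rot: [-0.051, 0.999, -0.0, -0.0]
ft_force: [-0.1, -1.0, 0.4]
grip_width: 0.704
[[254.54745916 218.42875888]
 [254.32397815 206.02347698]]
shift [0.0004 0.0018 0.0791] turn [-0.0002  0.     -0.0026] dist 0.079 dock [0.0664 0.2132] z 0.1311 clk 55.9
```

View pics/w33.png

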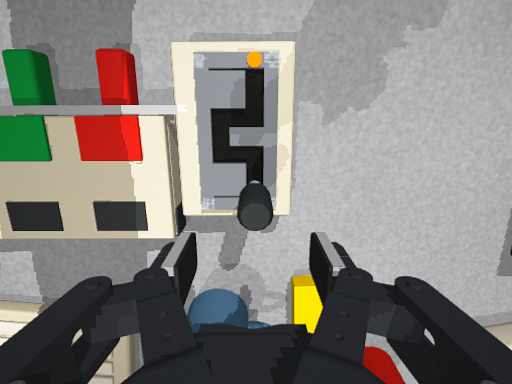

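The knob's top is at (255,217), matching the prediction of (255,218). I descend and grip it deeper this time.

```bash
python3 -m handwheel '[[[0,0.002,0.02,0,0,0.0,0.06],[0,0.002,0.045,0,0,0.0,0.06],[0,0.002,0.065,0,0,0.0,0.06],[0,0.002,0.079,0,0,0,0.06],[0,0.002,0.079,0,0,0,0.06]]]'; python3 -m handwheel '[[[0,0,0,0,0,0,0.0],[0,0,0,0,0,0,0.0],[0,0,0,0,0,0,0.0],[0,0,0,0,0,0,0.0]]]' 40; python3 -c "
from h import *
go(dock(.034,.215),.052)"
```

```text
clock: 56.52
position: [0.613, 0.1336, 0.0511]
ee_rot: [-0.052, 0.999, -0.0, -0.001]
ft_force: [1.2, 0.1, 0.9]
grip_width: 0.706
clock: 57.02
position: [0.6146, 0.1325, 0.0533]
ee_rot: [-0.051, 0.999, -0.0, 0.001]
ft_force: [-0.8, -5.6, 6.2]
grip_width: 0.292
shift [ 0.0335 -0.0002  0.0012] turn [-0.0011  0.0019 -0.0021] dist 0.034 dock [0.0675 0.2151] z 0.0533 clk 57.025
```

```bash
python3 -m handwheel '[[[0.008,0,0,0,0,0,0.0],[0.016,0,0,0,0,0,0.0],[0.024,0,0,0,0,0,0.0],[0.032,0,0,0,0,0,0.0],[0.032,0,0,0,0,0,0.0],[0.032,0,0,0,0,0,0]]]'; python3 -c "
from h import *
im,o=snap('wrist','w34')
go(dock(.034,.185),.052)"
```

```text
clock: 57.78
position: [0.5827, 0.1291, 0.0532]
ee_rot: [-0.051, 0.999, -0.0, 0.001]
ft_force: [-0.1, -5.7, 7.4]
grip_width: 0.295
shift [ 0.0013 -0.0301  0.0013] turn [-0.001   0.0017 -0.0021] dist 0.03 dock [0.0354 0.2151] z 0.0533 clk 57.825
```

View pics/w34.png

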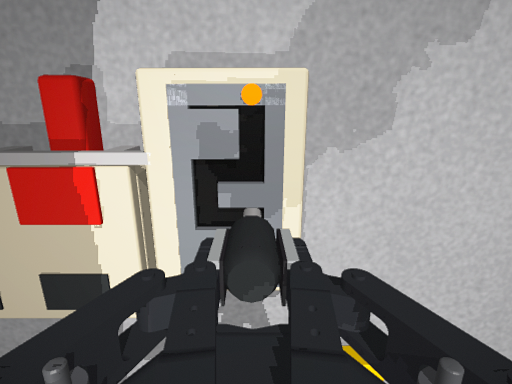

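The stem at (253,212) is level with the cross slot, so I cross.

```bash
python3 -m handwheel '[[[0,-0.008,0,0,0,0,0.0],[0,-0.016,0,0,0,0,0.0],[0,-0.024,0,0,0,0,0.0],[0,-0.03,0,0,0,0,0.0],[0,-0.03,0,0,0,0,0.0],[0,-0.03,0,0,0,0,0]]]'; python3 -c "
from h import *
go(dock(.034,.185),.052)"
```

```text
clock: 58.58
position: [0.5857, 0.1011, 0.0533]
ee_rot: [-0.052, 0.999, 0.0, 0.001]
ft_force: [-0.9, -1.6, 7.2]
grip_width: 0.292
shift [ 0.0014 -0.0019  0.0013] turn [ 0.0008  0.0019 -0.0009] dist 0.003 dock [0.0354 0.1869] z 0.0533 clk 58.575
```

```bash
python3 -m handwheel '[[[0,-0.002,0,0,0,0,0.0],[0.008,-0.002,0,0,0,0,0.0],[0.016,-0.002,0,0,0,0,0.0],[0.024,-0.002,0,0,0,0,0.0],[0.032,-0.002,0,0,0,0,0.0],[0.032,-0.002,0,0,0,0,0.0],[0.032,-0.002,0,0,0,0,0]]]'; python3 -c "
from h import *
go(dock(.002,.215),.052)"
```

```text
clock: 59.45
position: [0.5535, 0.0963, 0.0532]
ee_rot: [-0.052, 0.999, 0.001, 0.001]
ft_force: [-2.6, -0.3, 8.9]
grip_width: 0.298
shift [0.001  0.0295 0.0012] turn [ 0.0013  0.0016 -0.0004] dist 0.03 dock [0.0029 0.1855] z 0.0532 clk 59.45
```

```bash
python3 -m handwheel '[[[0,0.008,0,0,0,0,0.0],[0,0.016,0,0,0,0,0.0],[0,0.024,0,0,0,0,0.0],[0,0.0305,0,0,0,0,0.0],[0,0.0305,0,0,0,0,0.0],[0,0.0305,0,0,0,0,0]]]'; python3 -c "
from h import *
snap('wrist','w35')
go(dock(-.03,.215),.052)"
```

```text
clock: 60.2
position: [0.5506, 0.1255, 0.0532]
ee_rot: [-0.052, 0.999, 0.0, 0.001]
ft_force: [-1.7, -2.3, 8.4]
grip_width: 0.297
shift [0.0331 0.0001 0.0012] turn [ 0.0001  0.0017 -0.0012] dist 0.033 dock [0.0031 0.2148] z 0.0532 clk 60.25
```

View pics/w35.png

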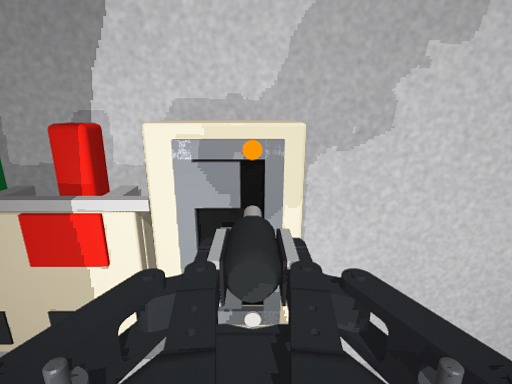

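The stem at (253,212) is now in the last lane, straight below the orange dot. I pull it to the locked end.

```bash
python3 -m handwheel '[[[0.008,0,0,0,0,0,0.0],[0.016,0,0,0,0,0,0.0],[0.024,0,0,0,0,0,0.0],[0.03,0,0,0,0,0,0.0],[0.034,0,0,0,0,0,0.0],[0.035,0,0,0,0,0,0],[0.035,0,0,0,0,0,0]]]'; python3 -c "
from h import *
go(dock(-.03,.215),.052)"
```

```text
clock: 61.12
position: [0.5187, 0.1221, 0.0533]
ee_rot: [-0.052, 0.999, 0.0, 0.004]
ft_force: [14.7, 0.1, -4.0]
grip_width: 0.292
shift [0.001  0.0002 0.0013] turn [ 0.0003  0.0077 -0.0013] dist 0.002 dock [-0.029   0.2148] z 0.0533 clk 61.125
```

It is at the end stop (14.7 N). I release, lift and back away to check.

```bash
python3 -m handwheel '[[[0,0,0,0,0,0,0.06],[0,0,0,0,0,0,0.06],[0,0,0,0,0,0,0.06],[-0.003,0,-0.03,0,0,0,0.06],[-0.003,0,-0.08,0,0,0,0.06],[-0.003,0,-0.12,0,0,0,0.06],[-0.003,0,-0.15,0,0,0,0.06],[-0.003,0,-0.15,0,0,0,0.06]]]'; python3 -c "
from h import *
snap('wrist','w36')"; python3 -m handwheel '[[[0.02,0.05,0,0,0,0,0.06],[0.05,0.1,0,0,0,0,0.06],[0.08,0.15,0,0,0,0,0.06],[0.11,0.2,0,0,0,0,0.06],[0.12,0.25,0,0,0,0,0.06],[0.12,0.3,0,0,0,0,0.06],[0.12,0.3,0,0,0,0,0.06]]]'; python3 - <<'E'
from h import *
t,_=snap('top','t37');s,_=snap('scene','s37')
k=dock(-.03,.215)
print('knob pred top',proj('top',[[*k,.126],[*k,.101]]),'scene',proj('scene',[[*k,.126],[*k,.101]]))
cv2.imwrite('pics/t37c.png',cv2.resize(t[90:270,60:420],None,fx=2.2,fy=2.2,interpolation=cv2.INTER_CUBIC))
cv2.imwrite('pics/s37c.png',cv2.resize(s[130:260,150:350],None,fx=4,fy=4,interpolation=cv2.INTER_CUBIC))
E
```

```text
clock: 62.12
position: [0.5193, 0.1229, 0.2043]
ee_rot: [-0.052, 0.999, 0.001, 0.002]
ft_force: [-0.2, -0.5, -0.6]
grip_width: 0.7
clock: 63.05
position: [0.3649, 0.4113, 0.1999]
ee_rot: [-0.055, 0.998, -0.001, -0.001]
ft_force: [-0.6, 0.2, -0.4]
grip_width: 0.703
knob pred top [[203.55664319 192.9695696 ]
 [204.31165875 194.65434279]] scene [[283.02037511 200.39451741]
 [282.67188154 203.88058612]]
```

View pics/w36.png

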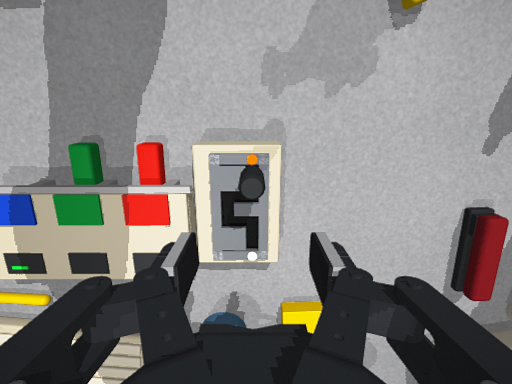

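View pics/t37c.png

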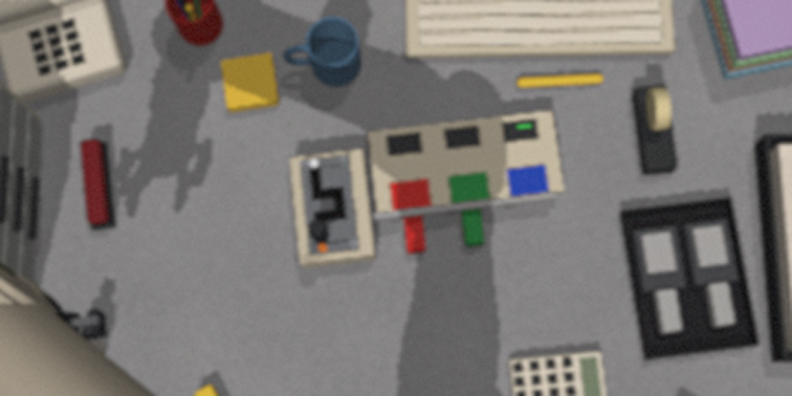

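View pics/s37c.png

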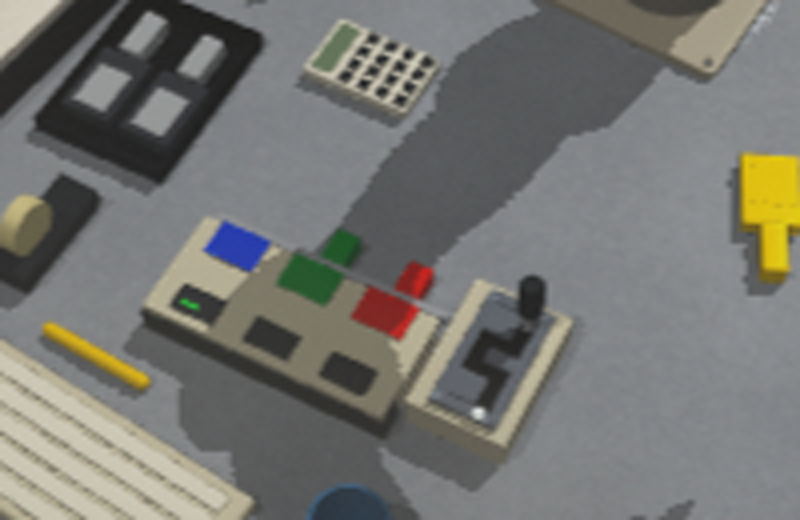

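```bash
python3 - <<'E'
from h import *
# knob top centre vs orange dot in first (w1, locked) and last (w36) wrist pictures, cast to dock coords
from meas import *
for f,pos,q in(('w1',[.5164,.1252,.1658],[-.053,.9986,0,0]),('w36',[.5193,.1229,.2043],[-.052,.9986,.001,.002])):
    o={'position':np.array(pos),'ee_rot':np.array(q)}
    im=cv2.imread(f'pics/{f}.png')
    od=max(comps(im,'orange',20),key=lambda t:-abs(t[0][0]-250))[0]
    g=cv2.cvtColor(im,cv2.COLOR_BGR2GRAY)[150:215,225:275]
    m=((g<70)).astype(np.uint8); 
    h=cv2.cvtColor(im,cv2.COLOR_BGR2HSV)
    print(f,'dot',od.round(1),indock(ray('wrist',od,.052,o)[0]).round(4),'knob pred@u=0',proj('wrist',[[*dock(-.03,.215),.126],[*dock(-.03,.215),.075]],o).round(1).tolist())
    cv2.imwrite(f'pics/{f}k.png',cv2.resize(im[150:220,215:290],None,fx=6,fy=6))
cv2.imwrite('pics/kk.png',np.hstack([cv2.imread('pics/w1k.png')[:,:390],cv2.imread('pics/w36k.png')[:,:390]]))
E
```

```text
Traceback (most recent call last):
ValueError: max() iterable argument is empty
```

```bash
python3 - <<'E'
from h import *
for f,pos,q in(('w1',[.5164,.1252,.1658],[-.053,.9986,0,0]),('w36',[.5193,.1229,.2043],[-.052,.9986,.001,.002])):
    o={'position':np.array(pos),'ee_rot':np.array(q)}
    im=cv2.imread(f'pics/{f}.png')
    P=proj('wrist',[[*dock(-.03,.215),.126],[*dock(-.03,.215),.075]],o);print(f,P.round(1).tolist())
    cv2.imwrite(f'pics/{f}k.png',cv2.resize(im[150:220,215:290],None,fx=5,fy=5))
cv2.imwrite('pics/kk.png',np.hstack([cv2.imread('pics/w1k.png'),cv2.imread('pics/w36k.png')]))
E
```

```text
w1 [[247.8, 204.0], [248.6, 187.4]]
w36 [[251.1, 187.8], [251.2, 175.5]]
```

View pics/kk.png

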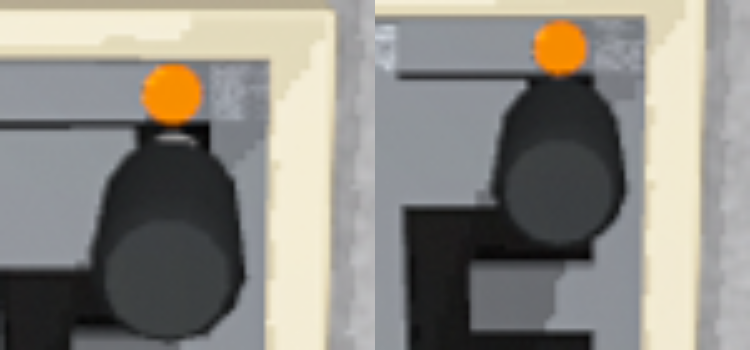

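The knob's top is at (251.6,188), against a prediction of (251.1,187.8) for the locked end. Handing in.

```bash
python3 -c "
from workcell import manip
print(manip.get_obs()['clock']);print(manip.hand_in())"
```

```text
63.15
the job is handed in; nothing more can be done
None
```

The cartridge change is done and handed in at about 63 s of the 210 s allowed.

**What I did:**
- Worked the lever through the gate to the released end stop.
- Pulled the left and middle used cartridges and laid both flat in the tray. The right bay was empty.
- Slid the red and green fresh cartridges into the bays under their own plates. I found no blue fresh cartridge in any view, so the bay under the blue plate stays empty.
- Brought the lever back through the gate to the locked end stop.

**Last checks:**
- **Bays:** each fresh cartridge stopped firmly at the end of its bay (18 N for red, 24 N for green). Both handle ends then sat level, about 57 mm out from the bay mouths.
- **Lever:** the knob stopped at 15 N and showed within 1 px of where it should be for the locked end.
- **Tray:** both used cartridges lie flat in it in the top and scene views.
- **Other things on the desk:** nothing looked moved. In the last top view the arm hid the glue bottle, so I could not check it there.

**What disagreed:** the real fingertips are about 32 mm above the reported tool point. Because of that, my first two tries at the left used handle closed above it, and I first moved the lever holding only the top of the knob. I found the offset by pressing the shut fingers lightly on bare desk (about 18 N) and corrected for it. Every later grip read the right width.

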